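# Pry the retaining ring off the turntable spindle

## Robot

A 6-joint arm with a two-finger parallel gripper is mounted at the origin on the work surface. World frame = base frame: x ahead of the robot, y to its left, z up, the work surface at z = 0. Lengths are in m, angles in degrees, forces in N, time in s.
With the tool pointing down it reaches from about 0.4 to 0.825 m from the base axis. Payload 7 kg.
Tool frame: the origin (TCP) lies between the finger pads; the fingertips stand 11 mm ahead of it and the grasp point (between the pads) lies 8 mm behind it; z points along the fingers, y is the direction in which the jaws open and shut (so a half turn about z gives the same grasp; the last joint's range is limited). The gripper opens to 88 mm and grips with 3 to 60 N. Pads are 19 mm wide; open, the fingers measure 130 mm over their backs; the gripper's body (78 mm by 193 mm) begins 47 mm behind the grasp point.
Start: joints at [-47.435, 20.546, 0.682, 0, -70.136, -16.507], TCP at [0.296, -0.606, 0.238] pointing down, gripper open.
Joint ranges: [-176.03, 176.03], [-82.01, 121.73], [-58.28, 71.71], [-173.87, 95.51], [-174.79, -0.11], [-173.66, 173.66]. Speed limits (degrees/s): [136.94, 136.94, 172.46, 180, 180, 180].

## Interface

Orientations are given as [roll, pitch, yaw] about the fixed x, y, z axes, in that order (R = Rz(yaw) Ry(pitch) Rx(roll)).
In Python, from plant import r gives the robot as it stands.
- The arm moves only by the shell command python3 -m inch 'ROWS' [OPENING] [FORCE]. ROWS is JSON, a list of rows, each an object of numbers: "x", "y", "z": the shift along the tool's x, y, z as a fraction of full scale; "yaw": the turn about the tool's z as a fraction of full scale. In form: [{"x": .., "y": .., "z": .., "yaw": ..}, ...]. A call has 1 to 5 rows; each row shifts and turns the pose as measured when the row begins, along the tool's axes as they then stand; what a row does not reach is not made up. Full scale, the value 1, is 0.025 m for a shift and 4 degrees for a turn. A row lasts 1/12 s, in which the tool goes at most 41.7 mm and 7.16 degrees, less where a joint would pass 70% of its speed; a pose out of reach is approached as far as the arm can. A call with a number of a shift or a turn outside -1 to 1 is refused whole. A call with a gripper value outside its range is refused whole. OPENING is the opening, from -1 (shut) to 1 (fully open), set as the call begins (- or left out, the last holds). The fingers move at their own pace and stop on an object; FORCE is the grip in N (left out, the last holds). Time passes only in rows, so rows that do not move let the fingers close. It gives the time, the measured TCP pose, the force and the opening at its end, in the units of the state.
- r.get_state(): the state, without advancing time (a new reading comes with each control period).
- r.capture(name): name is "scene" or "top"; returns (picture, depth): 420x560x3 uint8, red, green, blue; 420x560 float32, m along the optical axis (not along the pixel's ray), 0 where there is no reading.
- r.camera_info(name): a dict with "mtx" (3x3 intrinsics, pixels), "pose" (4x4, takes a point from camera to world coordinates). Camera axes: x right, y down, z forward; pixel columns grow to the right and rows downward; lengths in m; the calibration is good to about 2 mm. A picture is of the moment at which its call begins. camera_info takes no time and is no camera call.
- r.close_job(): hands the job in, once; it reports no verdict.
The state is a dict: "time_s": time; "joints": joint angles; "qd": joint speeds; "joint_torque": joint torques, N m; "tcp_pos": TCP position; "eef_rot": TCP orientation; "contact_force": force on the tool from outside, world axes, zero at the start; "moment": the same for the moment, N m; "gripper_width": finger opening in m.
Only numpy, scipy, OpenCV 4.12 (cv2) and the standard library are available. Lean on these libraries where they do the work, as an engineer would, in place of code of your own. Each camera call takes 0.05 s, during which the arm holds its last target. There are 200 camera calls.

## Task

The restocking turntable is to come apart for cleaning: take the ring pick from its stand, work its foot under one end of the split ring on the spindle and lever that end up over the catches, gently, since the pick's bit sticks out by an unknown length and must be felt down onto the deck rather than driven into it. Put the pick back in its stand, then lift the freed ring off with the gripper and lay it flat in the steel tray. Do not pull the ring out of its groove with the gripper fingers, and do not disturb the supplies.

Things in the scene. Friction and masses are not known exactly. Their poses are not given: they have to be found in the camera images.
- turntable: White plastic turntable, 300 mm across, locked (neither turns nor shifts). Origin at the centre of its underside, z up along its spindle. Its deck (flat upper side) is 30 above the origin. In the middle a flange of radius 28 rises 7 above the deck and carries the ring; the spindle on it (radius 20, above the groove 18) ends 28 above the deck.
- catches (a point): Point on the spindle's axis at the height (12.5 above the deck) of two springy plastic tongues, 10 wide, at 45 degrees either side of this point's -x, reaching out to radius 24 over the ring's inner edge. Each swings only upward, yields at 3 to 8 N, and springs back under a ring that has passed, which then rests on it, gap side some 6 higher. The ring's far side is not held.
- ring_center (a point): Centre of the flat steel split ring on the spindle, half-way through its thickness: outside diameter 62, inside 42, 4 thick, 30 g. z is its axis, -x points through its gap. It starts on the flange, underside 7 above the deck, overhanging the flange by 3 all round, by 8 at the lugs, turned up to 7 degrees from the spindle's x. Its sides (+-y) are free for fingers.
- ring_gap (a point): Point in the middle of the ring's gap, 26 from its axis, half-way through its thickness; 9 above the deck while in the groove. On each side of the gap the ring ends in a lug 10 wide reaching out to radius 36; the lugs lie 22 degrees either side of the ring's -x as seen from its axis.
- pick_grip (a point): Ring pick, hanging upright in its stand: centre of its black square handle, 14 x 14 x 70. z up the handle, x where its foot points. 110 g. Below the handle a steel collar, -15 to +27 in x, 28 wide, 6 thick, its underside 41 below this point.
- pick_collar (a point): The same pick, centre of the collar's underside on the handle's axis. From here a bit, 6 thick, runs down the axis (9 thick in its upper 10) to a flat foot, 4.5 thick, 7 wide, from -3 to +15 in x. The bit is a friction fit in the handle: the foot's underside is 48 to 76 below this point, not measured (it slips only above 45 N). Pressed, foot and bit spring up by 1.5 at most, under 3 to 9 N.
- stand_mouth (a point): Aluminium pick stand, 70 x 60, 84 high, fixed. Point on its upper side where the handle's axis stands when the pick hangs in it; x where the foot then points. The slot for bit and foot, 80 deep, runs from -8 to +20 in x and -8 to +8 in y; the collar rests on its rim.
- tray: Shallow square steel tray, 160 x 160, 18 high, walls and floor 3 thick, fixed. Origin at the centre of its underside.
- airway_a: Bystander: green plastic oropharyngeal airway, a curved tube 12 thick, about 70 long, lying on the turntable. Leave alone.
- airway_b: Bystander: another such airway on the turntable. Leave alone.
- airway_c: Bystander: another such airway on the turntable. Leave alone.
- laryngoscope: Bystander: chrome laryngoscope handle, 110 long, 27 thick, lying on the turntable. Leave alone.
- penlight: Bystander: steel penlight, 110 long, 12 thick, lying on the turntable. Leave alone.
- oximeter: Bystander: black pulse oximeter, 58 x 32 x 29, on the turntable. Leave alone.
- drill: Bystander: yellow bone drill lying on the counter beyond the turntable, 120 x 100 x 40. Leave alone.
Not all that is in view belongs to the job. What is shaped like the part that bears pick_grip but purple is not meant.

How it is judged:
By the outcome, as a careful person would: the job done as asked, in the order asked, and still so for the second after the job is handed in, with the robot touching nothing.
It also fails if it takes over 72 s, if anything falls off the work surface, if the arm or the gripper's body presses on something with over 40 N, if the wrist force passes 120 N, or if a joint passes its speed limit or range.

## Working session

There is one attempt and no reset: what is moved stays moved. The work goes in short steps, Python scripts to look and compute and a shell command to move; the robot and the scene stay as the last step left them, time stands still between calls to the robot, and variables do not carry over. Pictures are saved under pics/ and viewed, about 8 in all and at most 12, crops included, and the job is handed in when it is done.

```bash
ls; mkdir -p pics
python3 - <<'E'
from plant import r
import cv2,numpy as np
print(r.get_state())
for n in("scene","top"):
    im,d=r.capture(n); cv2.imwrite(f"pics/{n}0.png",cv2.cvtColor(im,cv2.COLOR_RGB2BGR)); np.save(f"pics/{n}0d.npy",d)
    i=r.camera_info(n); print(n,np.round(i["mtx"],2).tolist(),np.round(i["pose"],4).tolist())
E
```

```text
pics
{'time_s': 0.0, 'joints': array([-4.74345065e+01,  2.05920955e+01,  6.33433979e-01, -2.05011610e-02,
       -7.01361103e+01, -1.65068372e+01]), 'qd': array([ 0.00345814,  0.02498033,  0.07957737, -0.09591481, -0.0125666 ,
       -0.02714908]), 'joint_torque': array([-1.24684384e-04, -5.82724643e+01,  2.93055296e+01,  6.99744165e+00,
        6.64417574e-03, -1.48662589e-04]), 'tcp_pos': array([ 0.2962888 , -0.60596514,  0.23661144]), 'eef_rot': array([ 1.79903658e+02, -8.45215045e-03, -1.53948319e+02]), 'contact_force': array([0.08509798, 0.48670924, 0.60174291]), 'moment': array([-0.01876696, -0.00471387,  0.02640818]), 'gripper_width': 0.0874622026322795}
scene [[531.13, 0.0, 274.28], [0.0, 531.13, 211.49], [0.0, 0.0, 1.0]] [[0.6343, 0.4737, -0.6109, 1.2434], [0.773, -0.3811, 0.5071, -0.542], [0.0073, -0.7939, -0.6079, 0.7398], [0.0, 0.0, 0.0, 1.0]]
top [[394.95, 0.0, 282.33], [0.0, 394.95, 205.83], [0.0, 0.0, 1.0]] [[0.0155, -0.9974, 0.0699, 0.5147], [-0.9997, -0.0168, -0.0181, 0.0112], [0.0192, -0.0696, -0.9974, 1.1305], [0.0, 0.0, 0.0, 1.0]]
```

View pics/scene0.png

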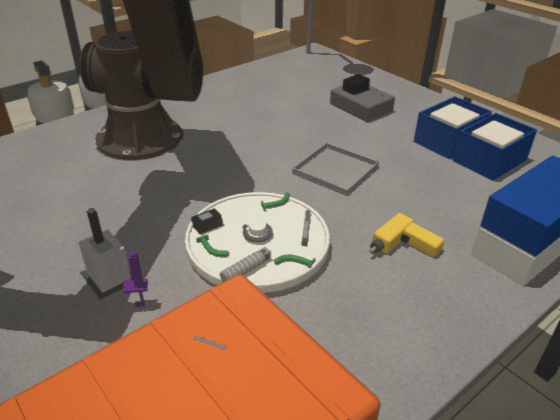

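View pics/top0.png

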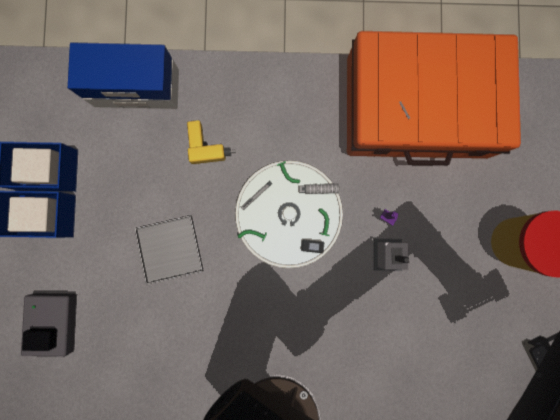

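The scene view shows the stand with the black handle at (95,225), the purple decoy at (135,275), the turntable at (258,238) and the tray at (336,168). In the top view the turntable is at (289,214), the ring gap faces down, the stand is at (392,256) and the tray at (170,248).

```bash
cat > h.py <<'E'
import numpy as np,cv2
from plant import r
def ray(n,u,v):
    i=r.camera_info(n);K=np.array(i["mtx"]);T=np.array(i["pose"])
    d=T[:3,:3]@np.linalg.inv(K)@np.array([u,v,1.]);return T[:3,3],d
def onz(n,u,v,z):
    o,d=ray(n,u,v);return o+d*(z-o[2])/d[2]
def proj(n,p):
    i=r.camera_info(n);K=np.array(i["mtx"]);T=np.array(i["pose"])
    q=K@(T[:3,:3].T@(np.array(p)-T[:3,3]));return q[:2]/q[2]
def cloud(n,d):
    i=r.camera_info(n);K=np.array(i["mtx"]);T=np.array(i["pose"])
    v,u=np.indices(d.shape);P=np.stack([(u-K[0,2])/K[0,0]*d,(v-K[1,2])/K[1,1]*d,d],-1)
    W=P@T[:3,:3].T+T[:3,3];W[d==0]=np.nan;return W
E
python3 - <<'E'
from h import *
t=cv2.imread("pics/top0.png");s=cv2.imread("pics/scene0.png")
hsv=cv2.cvtColor(t,cv2.COLOR_BGR2HSV)
m=((hsv[...,2]>190)&(hsv[...,1]<40)).astype('u1')*255; m[:150]=0;m[280:]=0;m[:,:225]=0;m[:,355:]=0
c=max(cv2.findContours(m,0,1)[0],key=cv2.contourArea);e=cv2.fitEllipse(cv2.convexHull(c));print("tt",e,onz("top",*e[0],.03))
W=cloud("top",np.load("pics/top0d.npy"));S=cloud("scene",np.load("pics/scene0d.npy"))
# deck height, stand by depth
print("deck z",np.nanmedian(W[190:200,270:300,2]),np.nanmedian(W[...,2][350:,100:180]))
for nm,C in(("top",W),("scene",S)):
    z=C[...,2]
    st=(abs(z-.084)<.004)&(abs(C[...,0]-.42)<.1)&(C[...,1]<-.12)&(C[...,1]>-.45)
    p=C[st];print(nm,"stand",st.sum(),p.mean(0) if len(p) else 0, cv2.minAreaRect(p[:,:2].astype('f4')) if len(p) else 0)
    st=(z>.14)&(z<.18)&(C[...,1]<-.12)&(C[...,1]>-.45)&(abs(C[...,0]-.42)<.1)
    p=C[st];print(nm,"handle",st.sum(),np.median(p,0) if len(p) else 0,p[:,2].max() if len(p) else 0)
    w=(z>.012)&(z<.022)&(abs(C[...,1]-.3)<.12)&(abs(C[...,0]-.42)<.12)
    p=C[w];print(nm,"tray",w.sum(),cv2.minAreaRect(p[:,:2].astype('f4')) if len(p) else 0)
def crop(im,u0,v0,u1,v1,w,h): return cv2.resize(im[v0:v1,u0:u1],(w,h),interpolation=cv2.INTER_CUBIC)
a=crop(t,264,194,314,239,400,360);b=crop(t,360,190,430,280,400,514)[:360]
b=crop(t,365,215,425,275,360,360)
c2=crop(s,233,215,283,260,400,360);d=crop(s,70,200,160,310,295,360);d=cv2.copyMakeBorder(d,0,0,0,65,0)
cv2.imwrite("pics/c0.png",np.vstack([np.hstack([a,b]),np.hstack([c2,d])])[:,:800])
E
```

```text
tt ((288.64630126953125, 213.96865844726562), (105.73568725585938, 106.10472869873047), 97.38127136230469) [ 0.56931942 -0.02681895  0.03      ]
deck z 0.03100729626286225 0.0012835318194593937
top stand 374 [ 0.4621138  -0.30732701  0.08487249] ((0.4612486660480499, -0.31080111861228943), (0.06074110418558121, 0.06896644830703735), 88.740478515625)
top handle 50 [ 0.45690656 -0.30806454  0.16069492] 0.1666797681273281
top tray 265 ((0.4661361575126648, 0.30690109729766846), (0.15976324677467346, 0.1615290492773056), 13.78741455078125)
scene stand 603 [ 0.46715765 -0.31447241  0.08397573] ((0.4606022834777832, -0.3123888373374939), (0.06139099970459938, 0.07530590891838074), 89.77896118164062)
scene handle 131 [ 0.46021078 -0.31396883  0.1551815 ] 0.1652855769533802
scene tray 397 ((0.4643624424934387, 0.3063742518424988), (0.16267074644565582, 0.16595183312892914), 14.106949806213379)
```

View pics/c0.png

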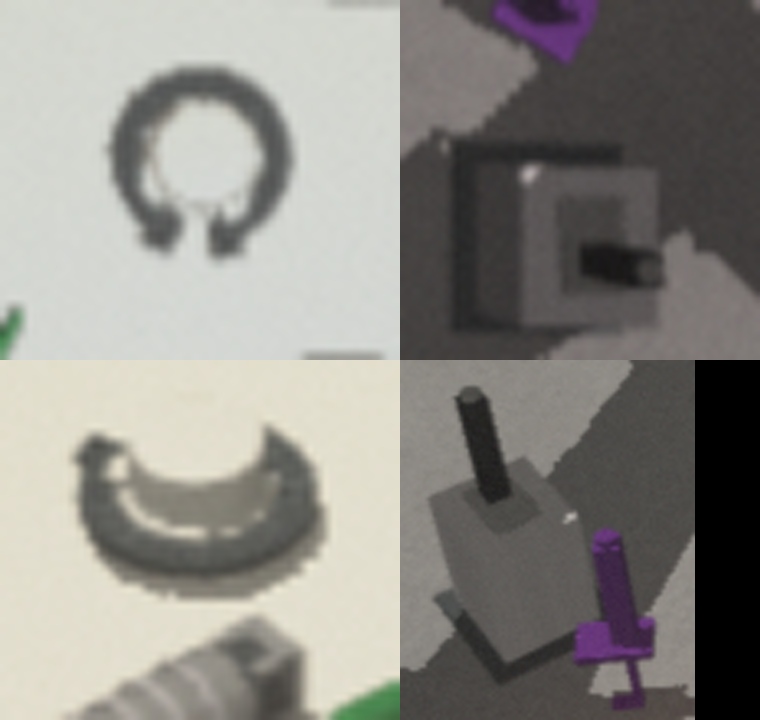

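The crop shows the ring gap facing world -x, with its lugs at crop (162,235) and (227,240). The pick's collar spans (557..625,195..295), and its long side points image-up, so the foot points to about world +x.

Run:
```python
from h import *
for n in("top","scene"):
    t=cv2.imread(f"pics/{n}0.png");hsv=cv2.cvtColor(t,cv2.COLOR_BGR2HSV)
    # turntable outline on z=.03
    m=((hsv[...,2]>(190 if n=="top" else 170))&(hsv[...,1]<45)).astype('u1')*255
    c0=proj(n,[.5693,-.0268,.03]);g=np.indices(m.shape)[::-1];
    W=np.array([[onz(n,u,v,.03)[:2] for u in range(560)] for v in range(420)])
    m[np.hypot(W[...,0]-.569,W[...,1]+.027)>.175]=0
    c=max(cv2.findContours(m,0,1)[0],key=cv2.contourArea);p=cv2.convexHull(c)[:,0]
    q=np.array([onz(n,u,v,.03)[:2] for u,v in p]).astype('f4');e=cv2.fitEllipse(q);print(n,"tt",np.round(e[0],4),np.round(e[1],4))
    # ring
    W=np.array([[onz(n,u,v,.041)[:2] for u in range(560)] for v in range(420)])
    rr=np.hypot(W[...,0]-.569,W[...,1]+.027)
    k=(hsv[...,2]<140)&(rr<.045);p=W[k]
    print(n,"ring px",k.sum(),"minEncl",cv2.minEnclosingCircle(p.astype('f4')))
    # outer edge half away from gap
    far=p[p[:,0]>.560]; h=cv2.convexHull(far.astype('f4'))[:,0];h=h[h[:,0]>.562]
    A=np.c_[2*h,np.ones(len(h))];x=np.linalg.lstsq(A,(h**2).sum(1),rcond=None)[0];print("circ",x[:2],np.sqrt(x[2]+x[0]**2+x[1]**2))
    d=p-x[:2];a=np.degrees(np.arctan2(-d[:,1],-d[:,0]));ro=np.hypot(*d.T)
    print("lug ang (from -x, + toward -y)",np.sort(a[(ro>.0325)&(abs(a)<60)]).round(0), "ring ang hist",np.histogram(a[(abs(a)<45)&(ro>.02)],bins=np.arange(-46,47,4)))
print("handle top",onz("top",407.2,259.7,.16),onz("scene",91.4,210.7,.16))
print("collar corners",[onz("top",365+(a-400)/6,215+b/6,.09)[:2].round(4) for a,b in((557,195),(625,195),(557,295),(625,295))])
```

```text
Traceback (most recent call last):
  File "h.py", line 7, in onz
    o,d=ray(n,u,v);return o+d*(z-o[2])/d[2]
        ~~~^^^^^^^
  File "h.py", line 4, in ray
    i=r.camera_info(n);K=np.array(i["mtx"]);T=np.array(i["pose"])
ValueError: time passes only in moves, steps and waits
```

```bash
cat > h.py <<'E'
import numpy as np,cv2,functools
from plant import r
@functools.lru_cache(None)
def cam(n):
    i=r.camera_info(n);return np.array(i["mtx"]),np.array(i["pose"])
def onz(n,u,v,z):
    K,T=cam(n);u,v=np.broadcast_arrays(np.asarray(u,float),v)
    d=np.stack([(u-K[0,2])/K[0,0],(v-K[1,2])/K[1,1],np.ones_like(u)],-1)@T[:3,:3].T
    return T[:3,3]+d*((z-T[2,3])/d[...,2])[...,None]
def proj(n,p):
    K,T=cam(n);q=K@(T[:3,:3].T@(np.array(p)-T[:3,3]));return q[:2]/q[2]
def cloud(n,d):
    K,T=cam(n)
    v,u=np.indices(d.shape);P=np.stack([(u-K[0,2])/K[0,0]*d,(v-K[1,2])/K[1,1]*d,d],-1)
    W=P@T[:3,:3].T+T[:3,3];W[d==0]=np.nan;return W
E
python3 - <<'E'
from h import *
v,u=np.indices((420,560))
for n in("top","scene"):
    t=cv2.imread(f"pics/{n}0.png");hsv=cv2.cvtColor(t,cv2.COLOR_BGR2HSV)
    m=((hsv[...,2]>(190 if n=="top" else 170))&(hsv[...,1]<45)).astype('u1')*255
    W=onz(n,u,v,.03)
    m[np.hypot(W[...,0]-.569,W[...,1]+.027)>.175]=0
    c=max(cv2.findContours(m,0,1)[0],key=cv2.contourArea);p=cv2.convexHull(c)[:,0]
    q=onz(n,p[:,0],p[:,1],.03)[:,:2].astype('f4');e=cv2.fitEllipse(q);print(n,"tt",np.round(e[0],4),np.round(e[1],4))
    W=onz(n,u,v,.041)[...,:2]
    rr=np.hypot(W[...,0]-.569,W[...,1]+.027)
    k=(hsv[...,2]<140)&(rr<.045);p=W[k]
    h=cv2.convexHull(p.astype('f4'))[:,0];h=h[h[:,0]>.562]
    A=np.c_[2*h,np.ones(len(h))];x=np.linalg.lstsq(A,(h**2).sum(1),rcond=None)[0];print(n,"ring",k.sum(),x[:2],np.sqrt(x[2]+x[0]**2+x[1]**2))
    d=p-x[:2];a=np.degrees(np.arctan2(-d[:,1],-d[:,0]));ro=np.hypot(*d.T)
    print("lug ang (from -x, + toward -y)",np.sort(a[(ro>.0325)&(abs(a)<60)]).round(0).tolist(), "gap hist",np.histogram(a[(abs(a)<46)&(ro>.02)],bins=np.arange(-46,47,4))[0])
print("handle top",onz("top",407.2,259.7,.16),onz("scene",91.4,210.7,.16))
print("collar corners",[onz("top",365+(a-400)/6,215+b/6,.09)[:2].round(4).tolist() for a,b in((557,195),(625,195),(557,295),(625,295))])
E
```

```text
top tt [ 0.5707 -0.0272] [0.2954 0.2963]
top ring 204 [ 0.57096152 -0.02604317] 0.029842542993741367
lug ang (from -x, + toward -y) [-33.0, -30.0, -26.0, 8.0, 13.0, 17.0, 22.0] gap hist [2 2 2 4 5 2 3 3 0 0 0 0 0 3 3 3 4 3 1 2 2 1 2]
scene tt [ 0.5659 -0.0259] [0.2994 0.3012]
scene ring 357 [ 0.57553948 -0.03108248] 0.03228819592457011
lug ang (from -x, + toward -y) [3.0, 6.0, 8.0, 10.0, 10.0, 12.0, 14.0, 16.0, 16.0, 18.0, 20.0, 23.0, 25.0, 30.0] gap hist [0 0 0 0 0 0 0 0 0 0 0 0 2 3 2 4 3 2 4 3 2 4 3]
handle top [ 0.45527963 -0.31514202  0.16      ] [ 0.4534856  -0.31219008  0.16      ]
collar corners [[0.4823, -0.2964], [0.4828, -0.3264], [0.4387, -0.2962], [0.4392, -0.3262]]
```

```bash
python3 -m inch '[{"x":0,"y":0,"z":-1,"yaw":1},{"x":-0.2,"y":1,"z":0,"yaw":1},{"x":-0.2,"y":1,"z":0,"yaw":1}]' 1 30
```

```text
time_s: 0.35
tcp_pos: [0.2881, -0.5567, 0.2582]
eef_rot: [179.6, -0.2, -166.4]
contact_force: [-0.4, 0.7, -1.4]
gripper_width: 0.0877
```

```bash
python3 -m inch '[{"x":-1,"y":0.8,"z":0,"yaw":1},{"x":-1,"y":0.9,"z":0,"yaw":1},{"x":-1,"y":1,"z":0,"yaw":1},{"x":-1,"y":1,"z":0,"yaw":0.4}]' ; python3 -m inch '[{"x":-1,"y":1,"z":0,"yaw":0},{"x":-0.6,"y":1,"z":0,"yaw":0},{"x":-0.4,"y":1,"z":0,"yaw":0},{"x":-0,"y":1,"z":0,"yaw":0}]'
```

```text
time_s: 0.68
tcp_pos: [0.3729, -0.4489, 0.2579]
eef_rot: [179.6, -0.4, 178.7]
contact_force: [1.2, -1.1, 1.5]
gripper_width: 0.0876
time_s: 1.02
tcp_pos: [0.4299, -0.3439, 0.2566]
eef_rot: [179.5, -0.5, 178.6]
contact_force: [0.2, -0.5, 0.7]
gripper_width: 0.0874
```

```bash
python3 -m inch '[{"x":-0.5,"y":0.6,"z":0,"yaw":-0.2},{"x":-0.5,"y":0.6,"z":0,"yaw":0},{"x":0,"y":0,"z":0,"yaw":0}]' 0.2;  python3 -m inch '[{"x":0,"y":0,"z":1,"yaw":0},{"x":0,"y":0,"z":1,"yaw":0},{"x":0,"y":0,"z":0.4,"yaw":0}]'
```

```text
time_s: 1.27
tcp_pos: [0.4561, -0.3082, 0.2563]
eef_rot: [179.4, -0.5, 179.7]
contact_force: [-0.3, 0.2, -0.8]
gripper_width: 0.0732
time_s: 1.52
tcp_pos: [0.4579, -0.3071, 0.1975]
eef_rot: [179.5, -0.2, 179.9]
contact_force: [-0.9, -0.2, -1.1]
gripper_width: 0.0552
```

```bash
python3 -m inch '[{"x":0.1,"y":-0.2,"z":0,"yaw":0},{"x":0,"y":0,"z":0,"yaw":0}]'; python3 -m inch '[{"x":0,"y":0,"z":1,"yaw":0},{"x":0,"y":0,"z":1,"yaw":0},{"x":0,"y":0,"z":0.8,"yaw":0},{"x":0,"y":0,"z":0.4,"yaw":0},{"x":0,"y":0,"z":0,"yaw":0}]'
```

```text
time_s: 1.68
tcp_pos: [0.4535, -0.3122, 0.1951]
eef_rot: [179.4, -0.5, 179.9]
contact_force: [0.1, -0.1, 0.5]
gripper_width: 0.0526
time_s: 2.1
tcp_pos: [0.4556, -0.3161, 0.119]
eef_rot: [179.7, -0.0, 179.7]
contact_force: [-0.8, -0.5, -0.1]
gripper_width: 0.0523
```

```bash
python3 -m inch '[{"x":0,"y":0.15,"z":0,"yaw":0},{"x":0,"y":0,"z":0,"yaw":0}]';  python3 -m inch '[{"x":0,"y":0,"z":0,"yaw":0},{"x":0,"y":0,"z":0,"yaw":0},{"x":0,"y":0,"z":0,"yaw":0},{"x":0,"y":0,"z":0,"yaw":0},{"x":0,"y":0,"z":0,"yaw":0}]' -1 40; python3 -m inch '[{"x":0,"y":0,"z":0,"yaw":0},{"x":0,"y":0,"z":0,"yaw":0},{"x":0,"y":0,"z":0,"yaw":0}]'
```

```text
time_s: 2.27
tcp_pos: [0.4562, -0.3131, 0.1208]
eef_rot: [179.7, 0.0, 179.7]
contact_force: [-0.8, -0.0, 0.8]
gripper_width: 0.0526
time_s: 2.68
tcp_pos: [0.4589, -0.3139, 0.1257]
eef_rot: [179.9, 0.4, 179.8]
contact_force: [0.2, -0.5, 0.3]
gripper_width: 0.0247
time_s: 2.93
tcp_pos: [0.459, -0.3138, 0.1261]
eef_rot: [179.9, 0.5, 179.8]
contact_force: [-0.6, -0.5, -0.1]
gripper_width: 0.0136
```

```bash
python3 -m inch '[{"x":0,"y":0,"z":-0.4,"yaw":0},{"x":0,"y":0,"z":-1,"yaw":0},{"x":0,"y":0,"z":-1,"yaw":0},{"x":0,"y":0,"z":-1,"yaw":0}]'; python3 -m inch '[{"x":0,"y":0,"z":-0.8,"yaw":0},{"x":0,"y":0,"z":-0.4,"yaw":0}]'
python3 - <<'E'
from h import *
print(r.get_state()["tcp_pos"],r.get_state()["contact_force"],r.get_state()["eef_rot"])
o=[]
for n in("scene","top"):
    im,d=r.capture(n);im=cv2.cvtColor(im,cv2.COLOR_RGB2BGR);cv2.imwrite(f"pics/{n}1.png",im)
    u,v=proj(n,r.get_state()["tcp_pos"]-[0,0,.06]).astype(int);print(n,u,v)
    w=55;a=im[max(v-w,0):v+w,max(u-w,0):u+w];o.append(cv2.resize(a,(390,390),interpolation=cv2.INTER_CUBIC));print(max(v-w,0),max(u-w,0),a.shape)
cv2.imwrite("pics/c1.png",np.hstack(o))
E
```

```text
time_s: 3.27
tcp_pos: [0.4542, -0.3124, 0.2087]
eef_rot: [179.6, -0.3, 179.7]
contact_force: [-0.1, -0.5, -1.9]
gripper_width: 0.0139
time_s: 3.43
tcp_pos: [0.4549, -0.3132, 0.2445]
eef_rot: [179.7, -0.1, 179.7]
contact_force: [0.2, -0.9, -0.8]
gripper_width: 0.0138
[ 0.45489701 -0.31321762  0.24449054] [ 0.2404231  -0.86688377 -0.80975353] [ 1.79724305e+02 -9.40315169e-02  1.79722616e+02]
scene 88 199
144 33 (110, 110, 3)
top 409 260
205 354 (110, 110, 3)
```

View pics/c1.png

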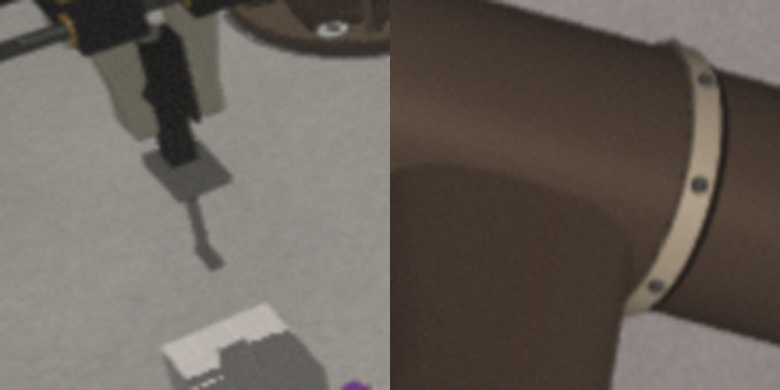

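The scene crop shows the pick held between the fingers. The collar corners are near crop (142,155), (232,178), (186,200) and (198,138), and the foot is at (205..222,240..268). The top view is blocked by the arm.

Run:
```python
from h import *
from scipy.optimize import least_squares
s=390/110;f=lambda a,b:np.array([33+a/s,144+b/s])
T=np.array([.4549,-.3132,.2445])
obs={(27,14):f(232,178),(-15,-14):f(142,155),(27,-14):f(186,200),(-15,14):f(198,138)}
def P(dx,dy,z): return T+np.array([dx,dy,z])
def res(q): 
    return np.concatenate([proj("scene",T+np.array([q[0]+k[0]/1e3,q[1]+k[1]/1e3,q[2]]))-o for k,o in obs.items()])
q=least_squares(res,[0,0,-.036]).x;print("collar (top face-ish) offset",q.round(4),"res",res(q).round(1))
for L in(.048,.055,.062,.069,.076):
    c=T+[q[0],q[1],-.001-.041-L]
    for nm,p in(("heel",[-.003,0,0]),("tip",[.015,0,0])):
        u=(proj("scene",c+np.array(p))-[33,144])*s;print(L,nm,u.round(0))
```

```text
collar (top face-ish) offset [ 0.0013 -0.0015 -0.0359] res [ 0.9 -0.4  0.6  1.  -1.7 -0.6  0.2  0.1]
0.048 heel [204. 247.]
0.048 tip [219. 264.]
0.055 heel [207. 258.]
0.055 tip [222. 275.]
0.062 heel [210. 268.]
0.062 tip [225. 286.]
0.069 heel [213. 279.]
0.069 tip [228. 296.]
0.076 heel [215. 290.]
0.076 tip [230. 307.]
```

```bash
python3 -m inch '[{"x":-0.2,"y":0.5,"z":0,"yaw":0},{"x":-0.2,"y":1,"z":0,"yaw":0},{"x":-0.3,"y":1,"z":0,"yaw":0},{"x":-0.3,"y":1,"z":0,"yaw":0},{"x":-0.3,"y":1,"z":0,"yaw":0}]'; python3 -m inch '[{"x":-0.3,"y":1,"z":0,"yaw":0},{"x":-0.3,"y":1,"z":0,"yaw":0},{"x":-0.3,"y":1,"z":0,"yaw":0},{"x":-0.3,"y":1,"z":0,"yaw":0},{"x":0,"y":0.5,"z":0,"yaw":0}]';python3 -m inch '[{"x":0,"y":0,"z":0,"yaw":-1},{"x":0,"y":0,"z":0,"yaw":-1},{"x":0,"y":0,"z":0,"yaw":-1},{"x":0,"y":0,"z":0,"yaw":-1}]'
```

```text
time_s: 3.95
tcp_pos: [0.486, -0.2004, 0.2424]
eef_rot: [179.7, -0.3, 179.3]
contact_force: [0.7, -0.6, -0.8]
gripper_width: 0.0139
time_s: 4.37
tcp_pos: [0.5161, -0.0809, 0.239]
eef_rot: [179.6, -0.6, 179.2]
contact_force: [0.5, -0.1, 0.3]
gripper_width: 0.0141
time_s: 4.7
tcp_pos: [0.5143, -0.0765, 0.2355]
eef_rot: [179.3, -0.9, -163.9]
contact_force: [0.1, 0.3, -1.0]
gripper_width: 0.0138
```

```bash
python3 -m inch '[{"x":-0.2,"y":0.65,"z":0.5,"yaw":0},{"x":-0.2,"y":0.65,"z":0.8,"yaw":0},{"x":0,"y":0,"z":0.8,"yaw":0},{"x":0,"y":0,"z":0.5,"yaw":0},{"x":0,"y":0,"z":0,"yaw":0}]'
python3 - <<'E'
from h import *
S=r.get_state();print(S["tcp_pos"],S["contact_force"],S["eef_rot"])
o=[]
n="scene"
im,d=r.capture(n);im=cv2.cvtColor(im,cv2.COLOR_RGB2BGR);cv2.imwrite("pics/scene2.png",im)
im=im[175:265,195:315];cv2.imwrite("pics/c2.png",cv2.resize(im,(800,600),interpolation=cv2.INTER_CUBIC))
E
```

```text
time_s: 5.12
tcp_pos: [0.5115, -0.0407, 0.166]
eef_rot: [179.3, -1.1, -163.7]
contact_force: [-0.2, -0.1, -0.5]
gripper_width: 0.0134
[ 0.51145929 -0.04074267  0.16602456] [-0.2384637  -0.13040513 -0.53657765] [ 179.28009827   -1.07179653 -163.67891106]
```

View pics/c2.png

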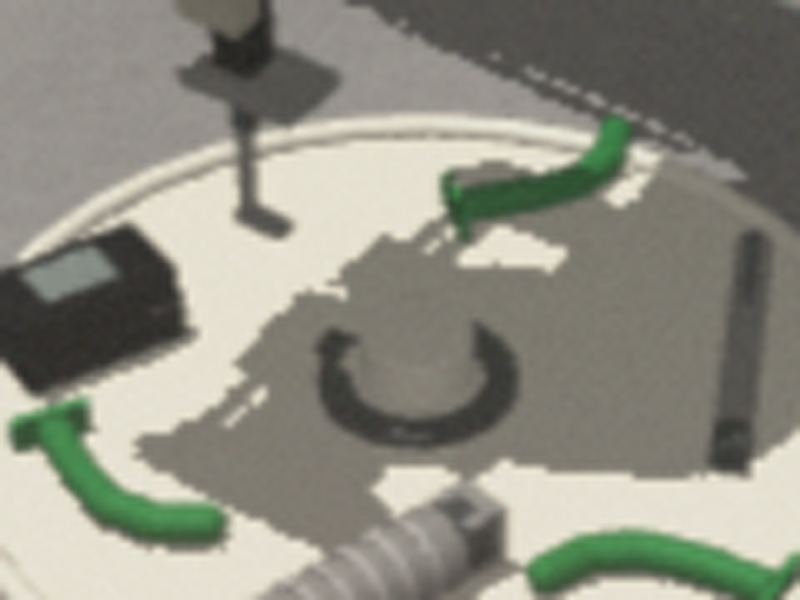

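The view shows the foot hanging at crop (240..290,205..235), with the collar above it. The target lug (the -y side one) is at (332,342), and the oximeter is clear to the left.

Run:
```python
from h import *
from scipy.optimize import least_squares
from scipy.spatial.transform import Rotation as Ro
s=800/120;f=lambda a,b:np.array([195+a/s,175+b/s])
T=np.array([.5115,-.0407,.166]);R=Ro.from_euler('xyz',[179.28,-1.07,-163.68],degrees=True).as_matrix()@np.diag([-1,1,-1])
print("pick yaw",np.degrees(np.arctan2(R[1,0],R[0,0])),"z",R[:,2].round(3))
obs={(27,14):f(340,78),(-15,-14):f(178,75),(27,-14):f(290,123)}
def W(q,k,h): return T+R@np.array([q[0]+k[0]/1e3,q[1]+k[1]/1e3,h])
def res(q): return np.concatenate([proj("scene",W(q,k,-.036))-o for k,o in obs.items()])
q=least_squares(res,[0,0]).x;print("collar offset (pick frame)",q.round(4),"res",res(q).round(1))
for L in(.046,.048,.050,.052,.055): print(L,[((proj("scene",W(q,(x,0),-.042-L))-[195,175])*s).round(0).tolist() for x in(-3,15)])
for nm,p,z in(("lug outer corner",(322,338),.041),("ring left",(319,378),.039),("ring right",(519,378),.039),("ring near",(420,428),.041)): print(nm,onz("scene",*f(*p),z).round(4))
C=np.array([.5705,-.0265])
for nm,p in(("C",[*C,.041]),("C+31*-y",[C[0],C[1]-.031,.041]),("spindle top",[*C,.058]),("near",[C[0]+.031*.77,C[1]-.031*.64,.041]),("lugR36@16",[C[0]-.036*.961,C[1]-.036*.276,.041]),("lugR36@-28",[C[0]-.036*.883,C[1]+.036*.469,.041])):
    print(nm,((proj("scene",p)-[195,175])*s).round(0))
```

```text
pick yaw 16.319999999999983 z [ 0.021 -0.007  1.   ]
collar offset (pick frame) [-0.0022 -0.0046] res [ 0.6 -0.  -0.2 -0.  -0.4  0. ]
0.046 [[243.0, 202.0], [289.0, 222.0]]
0.048 [[243.0, 207.0], [289.0, 227.0]]
0.05 [[243.0, 212.0], [289.0, 232.0]]
0.052 [[243.0, 217.0], [289.0, 238.0]]
0.055 [[244.0, 224.0], [289.0, 245.0]]
lug outer corner [ 0.5383 -0.0405  0.041 ]
ring left [ 0.5515 -0.0516  0.039 ]
ring right [ 0.5904 -0.0033  0.039 ]
ring near [ 0.5918 -0.0433  0.041 ]
C [421. 371.]
C+31*-y [340. 412.]
spindle top [420. 328.]
near [417. 436.]
lugR36@16 [328. 329.]
lugR36@-28 [401. 300.]
```

```bash
python3 -m inch '[{"x":0,"y":0,"z":0.6,"yaw":0},{"x":0,"y":0,"z":0.4,"yaw":0},{"x":0,"y":0,"z":0.2,"yaw":0},{"x":0,"y":0,"z":0,"yaw":0}]'; python3 -m inch '[{"x":0,"y":0,"z":0.1,"yaw":0},{"x":0,"y":0,"z":0,"yaw":0}]'; python3 -c "
from h import *
for k in range(3): print(r.get_state()['tcp_pos'],r.get_state()['contact_force'])"
```

```text
time_s: 5.5
tcp_pos: [0.5123, -0.0412, 0.138]
eef_rot: [179.4, -1.0, -163.7]
contact_force: [-1.1, -0.0, -1.3]
gripper_width: 0.0139
time_s: 5.67
tcp_pos: [0.5128, -0.0414, 0.1362]
eef_rot: [179.4, -0.9, -163.7]
contact_force: [-0.7, 0.4, -1.3]
gripper_width: 0.0137
[ 0.51277244 -0.04140262  0.13621382] [-0.66212814  0.44679831 -1.29168135]
[ 0.51277244 -0.04140262  0.13621382] [-0.66212814  0.44679831 -1.29168135]
[ 0.51277244 -0.04140262  0.13621382] [-0.66212814  0.44679831 -1.29168135]
```

```bash
python3 -m inch '[{"x":0,"y":0,"z":0.2,"yaw":0},{"x":0,"y":0,"z":0.15,"yaw":0},{"x":0,"y":0,"z":0,"yaw":0}]'; python3 -m inch '[{"x":0,"y":0,"z":0.1,"yaw":0},{"x":0,"y":0,"z":0,"yaw":0}]'
python3 - <<'E'
from h import *
S=r.get_state();print(S["tcp_pos"],S["contact_force"],S["eef_rot"])
im,d=r.capture("scene");im=cv2.cvtColor(im,cv2.COLOR_RGB2BGR);cv2.imwrite("pics/scene3.png",im)
im=im[190:250,215:295];cv2.imwrite("pics/c3.png",cv2.resize(im,(800,600),interpolation=cv2.INTER_CUBIC))
E
```

```text
time_s: 5.92
tcp_pos: [0.5136, -0.0413, 0.1282]
eef_rot: [179.4, -0.7, -163.7]
contact_force: [0.3, -0.3, -1.7]
gripper_width: 0.0136
time_s: 6.08
tcp_pos: [0.5142, -0.0414, 0.1262]
eef_rot: [179.4, -0.7, -163.7]
contact_force: [-1.2, 0.5, 4.2]
gripper_width: 0.0139
[ 0.51415063 -0.04137053  0.12623382] [-1.182282    0.45586261  4.18174919] [ 179.42164435   -0.68135188 -163.66495476]
```

View pics/c3.png

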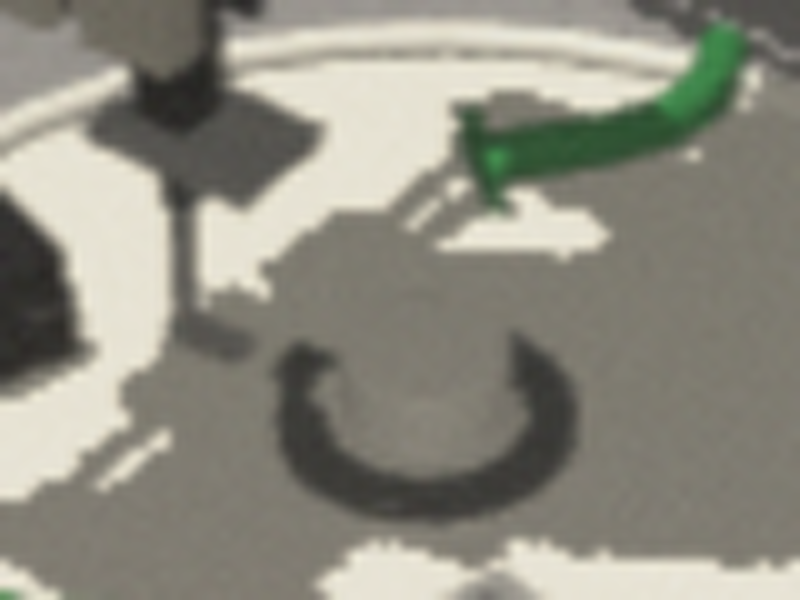

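Contact with the deck is felt (+4 to 5 N at TCP z 0.126). The foot is at crop (178..250,320..352) and the lug's outer corners are at about (278,370) and (300,345).

Run:
```python
from h import *
f=lambda a,b:np.array([215+a/10,190+b/10])
tip=onz("scene",*f(250,343),.0345)[:2];heel=onz("scene",*f(180,322),.0345)[:2]
print("tip",tip.round(4),"bit",onz("scene",*f(183,315),.037)[:2].round(4),"heel",heel.round(4))
C=np.array([.5705,-.0267]);
for nm,p in(("lugA",(278,370)),("lugB",(300,345)),("lugmid",(287,356))):
    P=onz("scene",*f(*p),.041)[:2];d=P-C;print(nm,P.round(4),np.hypot(*d).round(4),np.degrees(np.arctan2(-d[1],-d[0])).round(1))
for a in(12,16,20,24):
    t=np.radians(a);e=np.array([-np.cos(t),-np.sin(t)]);n=np.array([-e[1],e[0]])
    print(a,[((proj("scene",[*(C+.036*e+k*n),.041])-[215,190])*10).round(0).tolist() for k in(-.005,0,.005)])
d=tip-C;print("tip R,ang",np.hypot(*d),np.degrees(np.arctan2(-d[1],-d[0])))
print("ring circle px",[((proj("scene",[*(C+.031*np.array([np.cos(t),np.sin(t)])),.041])-[215,190])*10).round(0).tolist() for t in np.radians([-120,-90,-60,-40,0,40])])
```

```text
tip [ 0.5236 -0.0385] bit [ 0.5096 -0.0457] heel [ 0.5085 -0.0458]
lugA [ 0.5411 -0.0439] 0.0341 30.3
lugB [ 0.5373 -0.0354] 0.0343 14.6
lugmid [ 0.5386 -0.0397] 0.0345 22.1
12 [[314.0, 327.0], [299.0, 338.0], [283.0, 350.0]]
16 [[305.0, 332.0], [291.0, 344.0], [277.0, 356.0]]
20 [[297.0, 338.0], [284.0, 350.0], [271.0, 363.0]]
24 [[290.0, 344.0], [278.0, 357.0], [266.0, 370.0]]
tip R,ang 0.04836478131514544 14.091523086966891
ring circle px [[281.0, 422.0], [310.0, 468.0], [372.0, 498.0], [425.0, 505.0], [524.0, 483.0], [577.0, 425.0]]
```

```bash
python3 -m inch '[{"x":0,"y":-0.13,"z":-0.04,"yaw":0},{"x":0,"y":0,"z":0,"yaw":0}]'; python3 -m inch '[{"x":-0.2,"y":0,"z":0,"yaw":0},{"x":-0.2,"y":0,"z":0,"yaw":0}]'; python3 -m inch '[{"x":0,"y":0,"z":0,"yaw":0}]'
```

```text
time_s: 6.3
tcp_pos: [0.5152, -0.0445, 0.1277]
eef_rot: [179.4, -0.7, -163.6]
contact_force: [-0.4, -0.6, -1.4]
gripper_width: 0.0138
time_s: 6.47
tcp_pos: [0.5246, -0.0419, 0.1276]
eef_rot: [179.4, -0.7, -163.7]
contact_force: [0.9, 1.0, -0.3]
gripper_width: 0.0137
time_s: 6.55
tcp_pos: [0.5257, -0.0417, 0.1275]
eef_rot: [179.4, -0.6, -163.7]
contact_force: [-0.1, 0.2, -0.5]
gripper_width: 0.0138
```

```bash
python3 -m inch '[{"x":-0.1,"y":0,"z":0.02,"yaw":0},{"x":-0.1,"y":0,"z":0,"yaw":0}]'; python3 -m inch '[{"x":-0.08,"y":0,"z":0,"yaw":0},{"x":0,"y":0,"z":0,"yaw":0}]'
python3 - <<'E'
from h import *
S=r.get_state();print(S["tcp_pos"],S["contact_force"],S["eef_rot"])
im,d=r.capture("scene");im=cv2.cvtColor(im,cv2.COLOR_RGB2BGR);cv2.imwrite("pics/scene4.png",im)
im=im[190:250,215:295];cv2.imwrite("pics/c4.png",cv2.resize(im,(800,600),interpolation=cv2.INTER_CUBIC))
E
```

```text
time_s: 6.72
tcp_pos: [0.5304, -0.0403, 0.1267]
eef_rot: [179.4, -0.7, -163.7]
contact_force: [-1.5, -0.3, 3.4]
gripper_width: 0.0137
time_s: 6.88
tcp_pos: [0.5324, -0.0399, 0.1266]
eef_rot: [179.4, -0.8, -163.7]
contact_force: [-1.2, 0.3, 2.3]
gripper_width: 0.0137
[ 0.53242848 -0.03989234  0.12663313] [-1.17965013  0.25967779  2.27460088] [ 179.42341161   -0.81636129 -163.67139573]
```

View pics/c4.png

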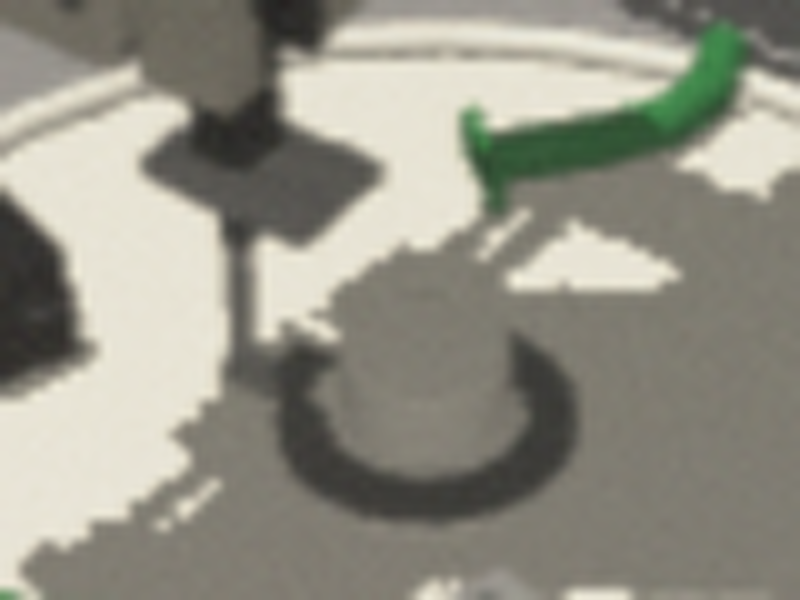

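The foot is now under the lug at crop (285,375), and corrected for height it is centred on the lug. I will push in 1 mm more, then lift gently.

```bash
python3 -m inch '[{"x":-0.04,"y":0,"z":-0.05,"yaw":0},{"x":0,"y":0,"z":-0.08,"yaw":0}]'; python3 -m inch '[{"x":0,"y":0,"z":-0.12,"yaw":0},{"x":0,"y":0,"z":-0.04,"yaw":0}]'; python3 -m inch '[{"x":-0.02,"y":0,"z":-0.1,"yaw":0},{"x":0,"y":0,"z":-0.06,"yaw":0}]'
```

```text
time_s: 7.1
tcp_pos: [0.5336, -0.0394, 0.1296]
eef_rot: [179.4, -0.8, -163.7]
contact_force: [-0.7, 0.0, -1.7]
gripper_width: 0.0138
time_s: 7.27
tcp_pos: [0.5332, -0.0392, 0.1329]
eef_rot: [179.4, -0.8, -163.7]
contact_force: [2.0, -0.2, -8.9]
gripper_width: 0.0137
time_s: 7.43
tcp_pos: [0.5328, -0.039, 0.1358]
eef_rot: [179.3, -0.9, -163.8]
contact_force: [0.8, 0.2, -8.4]
gripper_width: 0.0138
```

```bash
python3 -m inch '[{"x":-0.05,"y":0,"z":-0.1,"yaw":0},{"x":-0.03,"y":0,"z":-0.04,"yaw":0}]'; python3 -m inch '[{"x":-0.05,"y":0,"z":-0.1,"yaw":0},{"x":-0.03,"y":0,"z":-0.02,"yaw":0}]'; python3 -m inch '[{"x":-0.03,"y":0,"z":-0.08,"yaw":0},{"x":-0.03,"y":0,"z":-0.02,"yaw":0}]'
```

```text
time_s: 7.6
tcp_pos: [0.5335, -0.0387, 0.1389]
eef_rot: [179.3, -1.1, -163.8]
contact_force: [-1.3, -0.4, -6.0]
gripper_width: 0.0134
time_s: 7.77
tcp_pos: [0.5353, -0.0384, 0.1426]
eef_rot: [179.3, -1.2, -163.8]
contact_force: [-1.8, -1.0, -3.0]
gripper_width: 0.0139
time_s: 7.93
tcp_pos: [0.5373, -0.0381, 0.1462]
eef_rot: [179.3, -1.1, -163.7]
contact_force: [-2.0, -0.8, -3.2]
gripper_width: 0.0135
```

Run:
```python
from h import *
S=r.get_state();print(S["tcp_pos"],S["contact_force"],S["eef_rot"])
im,d=r.capture("scene");im=cv2.cvtColor(im,cv2.COLOR_RGB2BGR);cv2.imwrite("pics/scene5.png",im)
im=im[190:250,215:295];cv2.imwrite("pics/c5.png",cv2.resize(im,(800,600),interpolation=cv2.INTER_CUBIC))
```

```text
[ 0.53726541 -0.03808479  0.14615057] [-1.95547736 -0.80396349 -3.15474087] [ 179.32494893   -1.11257762 -163.74503725]
```

View pics/c5.png

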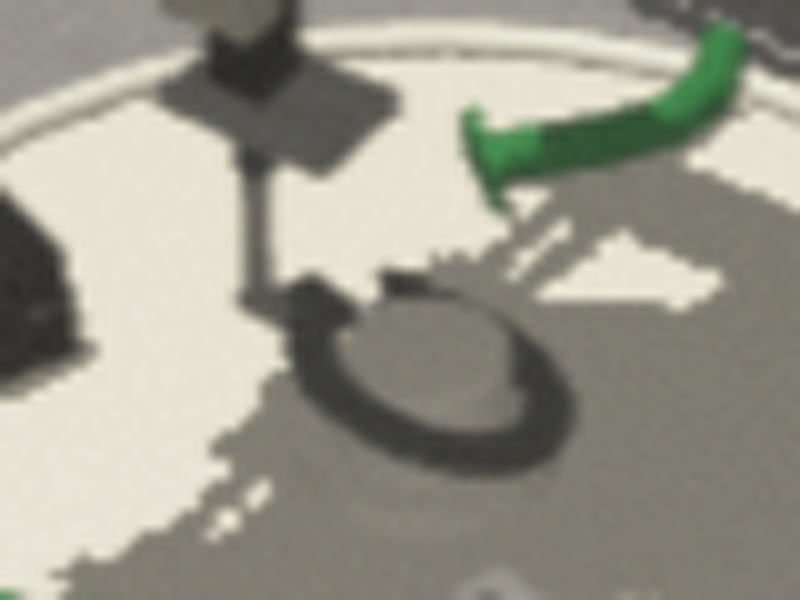

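The ring is tilted well up. The foot is under the near lug at (290,310) and the far lug is raised at (400,285). I will lower it gently onto the tongues and withdraw.

```bash
python3 -m inch '[{"x":0,"y":0,"z":0.12,"yaw":0},{"x":0.03,"y":0,"z":0.12,"yaw":0}]'; python3 -m inch '[{"x":0.08,"y":0,"z":0.08,"yaw":0},{"x":0.06,"y":0,"z":0.08,"yaw":0}]'; python3 -m inch '[{"x":0.06,"y":0,"z":0.07,"yaw":0},{"x":0,"y":0,"z":0.0,"yaw":0}]'
```

```text
time_s: 8.15
tcp_pos: [0.5383, -0.0379, 0.1413]
eef_rot: [179.4, -0.9, -163.7]
contact_force: [1.1, 0.3, -0.4]
gripper_width: 0.0136
time_s: 8.32
tcp_pos: [0.5356, -0.0386, 0.1372]
eef_rot: [179.4, -0.8, -163.7]
contact_force: [0.0, -0.1, -0.1]
gripper_width: 0.0137
time_s: 8.48
tcp_pos: [0.5337, -0.0391, 0.1349]
eef_rot: [179.4, -0.8, -163.7]
contact_force: [0.0, -0.1, -0.3]
gripper_width: 0.0136
```

```bash
python3 -m inch '[{"x":0.2,"y":0,"z":0.03,"yaw":0},{"x":0.3,"y":0,"z":0,"yaw":0},{"x":0.4,"y":0,"z":0,"yaw":0},{"x":0.2,"y":0,"z":0,"yaw":0}]'
python3 - <<'E'
from h import *
S=r.get_state();print(S["tcp_pos"],S["contact_force"],S["eef_rot"])
im,d=r.capture("scene");im=cv2.cvtColor(im,cv2.COLOR_RGB2BGR);cv2.imwrite("pics/scene6.png",im)
im=im[190:250,215:295];cv2.imwrite("pics/c6.png",cv2.resize(im,(800,600),interpolation=cv2.INTER_CUBIC))
E
```

```text
time_s: 8.82
tcp_pos: [0.5055, -0.0473, 0.134]
eef_rot: [179.4, -0.8, -163.7]
contact_force: [-0.8, 0.1, -0.9]
gripper_width: 0.0139
[ 0.50550069 -0.04728347  0.13398521] [-0.83923053  0.09227344 -0.87422801] [ 179.36813978   -0.77807785 -163.69604474]
```

View pics/c6.png

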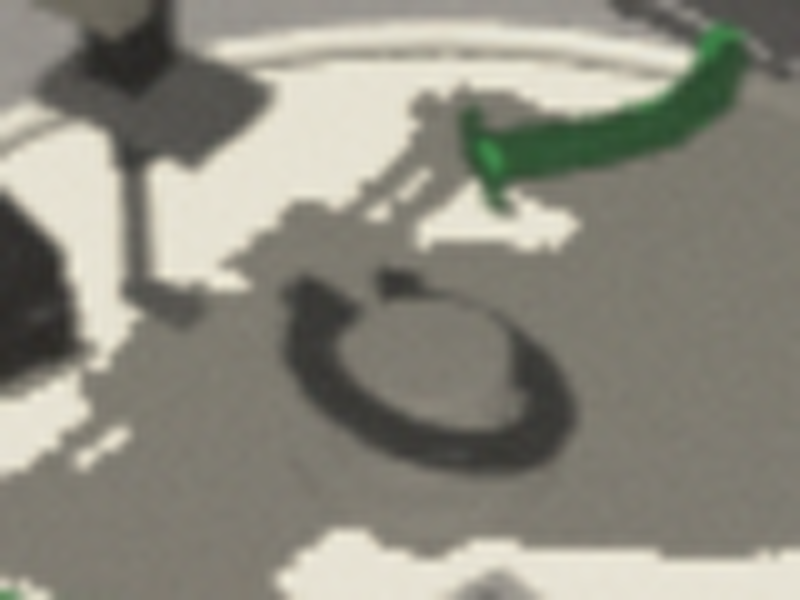

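The ring stays up, tilted with its gap end raised (lugs at (310,290) and (400,280)), and the pick is withdrawn to the left. Next I return the pick.

```bash
python3 -m inch '[{"x":0.2,"y":0,"z":-0.6,"yaw":0},{"x":0,"y":0,"z":-1,"yaw":0},{"x":0,"y":0,"z":-1,"yaw":0},{"x":0,"y":0,"z":-1,"yaw":0}]'; python3 -m inch '[{"x":0,"y":-0.5,"z":0,"yaw":1},{"x":0,"y":-1,"z":0,"yaw":1},{"x":0,"y":-1,"z":0,"yaw":1},{"x":0,"y":-1,"z":0,"yaw":1},{"x":0.2,"y":-1,"z":0,"yaw":0}]';python3 -m inch '[{"x":0.2,"y":-1,"z":0,"yaw":0},{"x":0.2,"y":-1,"z":0,"yaw":0},{"x":0.2,"y":-1,"z":0,"yaw":0},{"x":0.2,"y":-1,"z":0,"yaw":0},{"x":0.2,"y":-1,"z":0,"yaw":0}]'
```

```text
time_s: 9.2
tcp_pos: [0.4958, -0.0507, 0.2223]
eef_rot: [179.3, -1.4, -163.8]
contact_force: [-0.3, 0.8, -1.5]
gripper_width: 0.0136
time_s: 9.62
tcp_pos: [0.5092, -0.162, 0.2312]
eef_rot: [179.6, -0.5, 179.9]
contact_force: [1.6, -0.5, -0.6]
gripper_width: 0.0141
time_s: 10.03
tcp_pos: [0.4815, -0.2929, 0.2318]
eef_rot: [179.6, -0.4, 179.9]
contact_force: [0.2, 0.1, -1.3]
gripper_width: 0.0135
```

Remaining: dx -0.0215, dy -0.021.

```bash
python3 -m inch '[{"x":0.5,"y":-0.45,"z":0,"yaw":0},{"x":0.36,"y":-0.4,"z":0,"yaw":0},{"x":0,"y":0,"z":0,"yaw":0},{"x":0,"y":0,"z":0,"yaw":0}]'; python3 -c "
from h import *
import time
S=r.get_state();print(S['tcp_pos'],S['eef_rot'])"
```

```text
time_s: 10.37
tcp_pos: [0.4565, -0.3197, 0.2316]
eef_rot: [179.7, -0.4, 179.6]
contact_force: [0.6, 0.2, -0.7]
gripper_width: 0.0138
[ 0.45649761 -0.31972525  0.23163476] [179.65135036  -0.3972861  179.60021698]
```

```bash
python3 -m inch '[{"x":-0.1,"y":0.2,"z":0,"yaw":0},{"x":0,"y":0,"z":0,"yaw":0}]'; python3 -m inch '[{"x":0,"y":0,"z":0.4,"yaw":0},{"x":0,"y":0,"z":0.2,"yaw":0}]'
```

```text
time_s: 10.53
tcp_pos: [0.4593, -0.3141, 0.2319]
eef_rot: [179.7, -0.4, 179.6]
contact_force: [-0.2, 0.3, -0.8]
gripper_width: 0.0138
time_s: 10.7
tcp_pos: [0.4608, -0.3127, 0.2172]
eef_rot: [179.7, -0.2, 179.7]
contact_force: [-0.5, 0.3, -1.6]
gripper_width: 0.0138
```

```bash
python3 -m inch '[{"x":0.04,"y":-0.04,"z":0.6,"yaw":0},{"x":0,"y":0,"z":0.4,"yaw":0},{"x":0,"y":0,"z":0.1,"yaw":0}]'; python3 -m inch '[{"x":0,"y":0,"z":0.2,"yaw":0},{"x":0,"y":0,"z":0.2,"yaw":0}]'
```

```text
time_s: 10.95
tcp_pos: [0.4604, -0.3118, 0.1869]
eef_rot: [179.7, -0.2, 179.8]
contact_force: [-0.4, -0.2, -0.7]
gripper_width: 0.0138
time_s: 11.12
tcp_pos: [0.4605, -0.3113, 0.1758]
eef_rot: [179.7, -0.3, 179.9]
contact_force: [-0.4, -0.6, -1.7]
gripper_width: 0.0142
```

```bash
python3 -m inch '[{"x":0.04,"y":-0.1,"z":0.2,"yaw":0},{"x":0,"y":0,"z":0.4,"yaw":0},{"x":0,"y":0,"z":0.4,"yaw":0}]'; python3 -m inch '[{"x":0,"y":0,"z":0.3,"yaw":0},{"x":0,"y":0,"z":0.1,"yaw":0},{"x":0,"y":0,"z":0.0,"yaw":0}]'
```

```text
time_s: 11.37
tcp_pos: [0.4605, -0.3143, 0.1503]
eef_rot: [179.7, -0.1, 179.9]
contact_force: [-0.5, -0.8, -1.7]
gripper_width: 0.0139
time_s: 11.62
tcp_pos: [0.459, -0.3139, 0.1362]
eef_rot: [179.7, -0.3, 179.9]
contact_force: [0.5, -0.0, -0.6]
gripper_width: 0.0138
```

```bash
python3 -m inch '[{"x":0,"y":0,"z":0.2,"yaw":0},{"x":0,"y":0,"z":0.08,"yaw":0},{"x":0,"y":0,"z":0,"yaw":0}]'; python3 -m inch '[{"x":0,"y":0,"z":0.1,"yaw":0},{"x":0,"y":0,"z":0,"yaw":0}]'
```

```text
time_s: 11.87
tcp_pos: [0.4592, -0.3141, 0.1286]
eef_rot: [179.7, -0.3, 179.9]
contact_force: [0.0, -0.6, -0.6]
gripper_width: 0.0139
time_s: 12.03
tcp_pos: [0.4598, -0.3143, 0.1267]
eef_rot: [179.7, -0.3, 179.9]
contact_force: [0.0, -0.1, -1.4]
gripper_width: 0.0141
```

```bash
python3 -m inch '[{"x":0,"y":0,"z":0.08,"yaw":0},{"x":0,"y":0,"z":0,"yaw":0}]';python3 -m inch '[{"x":0,"y":0,"z":0.05,"yaw":0},{"x":0,"y":0,"z":0,"yaw":0}]'
```

```text
time_s: 12.2
tcp_pos: [0.4601, -0.3145, 0.1268]
eef_rot: [179.8, -0.2, 180.0]
contact_force: [0.1, 2.3, -1.8]
gripper_width: 0.0138
time_s: 12.37
tcp_pos: [0.4603, -0.3144, 0.1264]
eef_rot: [179.8, -0.1, 180.0]
contact_force: [-0.6, 0.4, -1.5]
gripper_width: 0.0138
```

```bash
python3 -m inch '[{"x":0,"y":0,"z":0.08,"yaw":0},{"x":0,"y":0,"z":0.05,"yaw":0}]'
```

```text
time_s: 12.53
tcp_pos: [0.4605, -0.3145, 0.1262]
eef_rot: [179.8, -0.1, -180.0]
contact_force: [-4.3, 4.0, 11.7]
gripper_width: 0.0139
```

Seated (12 N). Open and rise.

```bash
python3 -m inch '[{"x":0,"y":0,"z":-0.04,"yaw":0},{"x":0,"y":0,"z":0,"yaw":0},{"x":0,"y":0,"z":0,"yaw":0},{"x":0,"y":0,"z":0,"yaw":0}]' 0.3 20; python3 -m inch '[{"x":0,"y":0,"z":0,"yaw":0},{"x":0,"y":0,"z":-0.3,"yaw":0},{"x":0,"y":0,"z":-0.8,"yaw":0},{"x":0,"y":0,"z":-1,"yaw":0}]'; python3 -m inch '[{"x":0,"y":0,"z":-1,"yaw":0},{"x":-0.5,"y":0.5,"z":-1,"yaw":0},{"x":-0.5,"y":1,"z":-0.5,"yaw":0},{"x":-0.5,"y":1,"z":0,"yaw":0},{"x":-0.5,"y":1,"z":0,"yaw":0}]'
python3 - <<'E'
from h import *
o=[]
v,u=np.indices((420,560))
for n,(a,b,c,d_) in(("scene",(70,190,180,300)),("top",(264,194,314,239)),("top",(365,205,435,275))):
    im,d=r.capture(n);im=cv2.cvtColor(im,cv2.COLOR_RGB2BGR);cv2.imwrite(f"pics/{n}7.png",im);np.save(f"pics/{n}7d.npy",d)
    o.append(cv2.resize(im[b:d_,a:c],(266,266),interpolation=cv2.INTER_CUBIC))
im=cv2.imread("pics/scene7.png")[190:250,215:295]
cv2.imwrite("pics/c7.png",np.vstack([np.hstack(o),cv2.resize(im,(798,330)) if 0 else cv2.copyMakeBorder(cv2.resize(im,(440,330),interpolation=cv2.INTER_CUBIC),0,0,0,358,0)]))
hsv=cv2.cvtColor(cv2.imread("pics/top7.png"),cv2.COLOR_BGR2HSV)
W=onz("top",u,v,.046)[...,:2];k=(hsv[...,2]<140)&(np.hypot(W[...,0]-.5705,W[...,1]+.0267)<.045);p=W[k]
print(k.sum(),p.min(0),p.max(0),cv2.minEnclosingCircle(p.astype('f4')))
D=cloud("top",np.load("pics/top7d.npy"))[k]
print("ring z by quadrant", "x+",np.nanmedian(D[D[:,0]>.590,2]),"x-",np.nanmedian(D[D[:,0]<.545,2]),"y+",np.nanmedian(D[D[:,1]>-.008,2]),"y-",np.nanmedian(D[D[:,1]<-.046,2]))
E
```

```text
time_s: 12.87
tcp_pos: [0.4611, -0.3148, 0.1277]
eef_rot: [179.9, 0.1, -180.0]
contact_force: [0.5, -0.2, -0.6]
gripper_width: 0.0351
time_s: 13.2
tcp_pos: [0.4579, -0.3137, 0.176]
eef_rot: [179.7, -0.6, 180.0]
contact_force: [0.6, -1.2, -0.5]
gripper_width: 0.0558
time_s: 13.62
tcp_pos: [0.5097, -0.2288, 0.2494]
eef_rot: [179.8, -0.2, 179.6]
contact_force: [-0.3, 1.0, -0.8]
gripper_width: 0.0568
839 [ 0.52710393 -0.07132397] [0.61538681 0.01693036] ((0.5705637335777283, -0.02655925415456295), 0.044959716498851776)
ring z by quadrant x+ nan x- 0.665593744861126 y+ 0.66499803924214 y- nan
  return np.nanmean(a, axis, out=out, keepdims=keepdims)
```

View pics/c7.png

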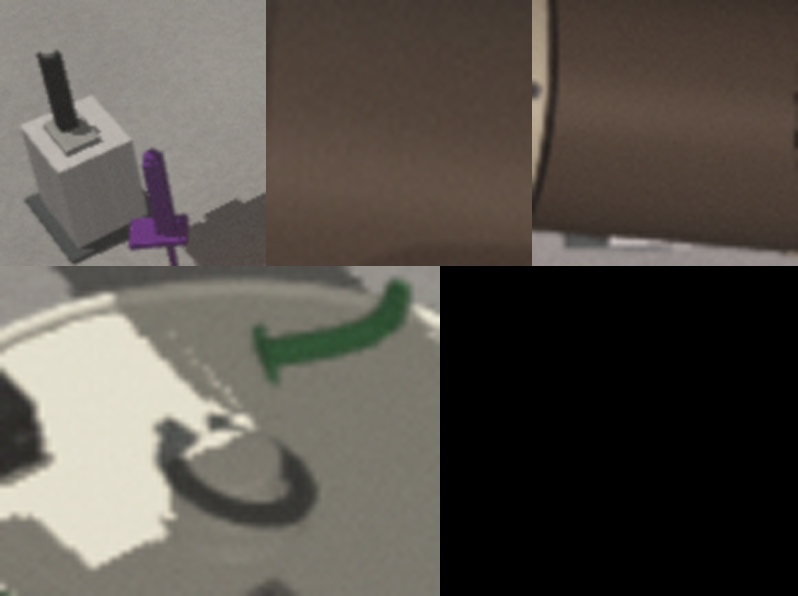

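The pick stands seated in its stand, the purple decoy is untouched, and the ring is still perched tilted with its gap side up. The top view is blocked, so I measure the ring's height and tilt from the scene depth.

Run:
```python
from h import *
for tag in("0","7"):
    im=cv2.imread(f"pics/scene{tag}.png");d=np.load(f"pics/scene{tag}d.npy");W=cloud("scene",d)
    hsv=cv2.cvtColor(im,cv2.COLOR_BGR2HSV)
    k=(hsv[...,2]<95)&(np.hypot(W[...,0]-.569,W[...,1]+.028)<.045)&(W[...,2]>.034);p=W[k]
    A=np.c_[p[:,:2]-[.5705,-.0267],np.ones(len(p))]
    c,*_=np.linalg.lstsq(A,p[:,2],rcond=None);
    for _ in range(3):
        e=A@c-p[:,2];g=abs(e)<.003;c,*_=np.linalg.lstsq(A[g],p[g,2],rcond=None)
    print(tag,len(p),"plane slope",c.round(3),"inl",g.sum(),"xy range",p[:,:2].min(0).round(4),p[:,:2].max(0).round(4), "zrange",p[:,2].min().round(4),p[:,2].max().round(4))
    s=(abs(W[...,0]-.455)<.05)&(abs(W[...,1]+.312)<.05)&(W[...,2]>.15)
    print("handle top z",np.nanpercentile(W[s][:,2],[50,98]).round(4),np.median(W[s],0).round(4))
```

```text
0 108 plane slope [-0.002  0.013  0.041] inl 101 xy range [ 0.5388 -0.0599] [ 6.01e-01 -3.00e-04] zrange 0.036 0.0441
handle top z [0.1592 0.1652] [ 0.4595 -0.3138  0.1592]
7 201 plane slope [-0.139 -0.338  0.051] inl 191 xy range [ 0.5409 -0.0561] [0.6019 0.0048] zrange 0.0354 0.064
handle top z [0.3474 0.5052] [ 0.4919 -0.2923  0.3474]
```

The depth fits a plane: the ring is 20° tilted, with the -y side jammed high (top 0.060) and the +y side low. Its underside at the far tongue is about 13.8 above the deck, which fits it having passed both tongues. I will settle it by pressing it down lightly with the straddling fingertips, which also tests whether it has passed both, and then grip it.

```bash
python3 -m inch '[{"x":-0.3,"y":1,"z":0,"yaw":0},{"x":-0.3,"y":1,"z":0,"yaw":0},{"x":-0.3,"y":1,"z":0,"yaw":0},{"x":-0.3,"y":1,"z":0,"yaw":0},{"x":-0.3,"y":1,"z":0,"yaw":0}]' 0.1;python3 -m inch '[{"x":-0.3,"y":1,"z":0,"yaw":0},{"x":-0.3,"y":0.8,"z":0,"yaw":0},{"x":0,"y":0,"z":0,"yaw":0},{"x":0,"y":0,"z":0,"yaw":0}]'
```

```text
time_s: 14.18
tcp_pos: [0.5462, -0.1048, 0.249]
eef_rot: [179.9, -0.4, 179.4]
contact_force: [1.0, -0.0, -0.2]
gripper_width: 0.048
time_s: 14.52
tcp_pos: [0.5623, -0.0565, 0.2489]
eef_rot: [179.9, -0.5, 179.5]
contact_force: [0.0, -0.2, 0.4]
gripper_width: 0.0482
```

```bash
python3 -m inch '[{"x":-0.22,"y":0.6,"z":0.5,"yaw":-0.1},{"x":0,"y":0.6,"z":1,"yaw":0},{"x":0,"y":0,"z":1,"yaw":0},{"x":0,"y":0,"z":1,"yaw":0},{"x":0,"y":0,"z":0.6,"yaw":0}]';python3 -m inch '[{"x":0,"y":0,"z":0.3,"yaw":0},{"x":0,"y":0,"z":0,"yaw":0}]'
```

```text
time_s: 14.93
tcp_pos: [0.5696, -0.0279, 0.1461]
eef_rot: [179.9, -0.0, 179.7]
contact_force: [-0.9, 0.1, -0.4]
gripper_width: 0.0481
time_s: 15.1
tcp_pos: [0.5668, -0.0294, 0.1338]
eef_rot: [179.9, -0.4, 179.6]
contact_force: [-0.3, 0.9, -0.1]
gripper_width: 0.0485
```

```bash
python3 -m inch '[{"x":0,"y":0.1,"z":0.6,"yaw":0},{"x":0,"y":0,"z":0.8,"yaw":0},{"x":0,"y":0,"z":0.5,"yaw":0},{"x":0,"y":0,"z":0,"yaw":0}]';python3 -m inch '[{"x":0,"y":0,"z":0.12,"yaw":0},{"x":0,"y":0,"z":0,"yaw":0}]'
```

```text
time_s: 15.43
tcp_pos: [0.5685, -0.0286, 0.0877]
eef_rot: [179.9, -0.2, 179.5]
contact_force: [-0.9, -0.5, -0.3]
gripper_width: 0.0481
time_s: 15.6
tcp_pos: [0.5693, -0.0291, 0.086]
eef_rot: [180.0, -0.1, 179.5]
contact_force: [0.3, -0.1, 0.4]
gripper_width: 0.0482
```

```bash
python3 -m inch '[{"x":0.03,"y":0.1,"z":0.2,"yaw":0},{"x":0,"y":0,"z":0.2,"yaw":0}]';python3 -m inch '[{"x":0,"y":0,"z":0.15,"yaw":0},{"x":0,"y":0,"z":0.1,"yaw":0}]';python3 -m inch '[{"x":0,"y":0,"z":0.12,"yaw":0}]'
```

```text
time_s: 15.77
tcp_pos: [0.5705, -0.0265, 0.0785]
eef_rot: [179.9, 0.2, 179.5]
contact_force: [-0.3, -0.7, -0.9]
gripper_width: 0.0481
time_s: 15.93
tcp_pos: [0.571, -0.0262, 0.0724]
eef_rot: [179.9, 0.2, 179.5]
contact_force: [-0.1, -0.4, -0.1]
gripper_width: 0.0482
time_s: 16.02
tcp_pos: [0.571, -0.0262, 0.0694]
eef_rot: [179.9, 0.3, 179.5]
contact_force: [-1.1, -0.9, 1.8]
gripper_width: 0.0485
```

```bash
python3 -m inch '[{"x":0.02,"y":0,"z":0.1,"yaw":0}]';python3 -m inch '[{"x":0.02,"y":0,"z":0.1,"yaw":0}]';python3 -m inch '[{"x":0.02,"y":0,"z":0.1,"yaw":0}]'
```

```text
time_s: 16.1
tcp_pos: [0.5705, -0.0264, 0.0668]
eef_rot: [179.9, 0.2, 179.5]
contact_force: [-0.4, -1.5, 1.1]
gripper_width: 0.048
time_s: 16.18
tcp_pos: [0.5703, -0.0265, 0.0643]
eef_rot: [179.9, 0.3, 179.5]
contact_force: [0.8, -1.8, 2.2]
gripper_width: 0.0482
time_s: 16.27
tcp_pos: [0.5701, -0.0266, 0.0618]
eef_rot: [179.9, 0.3, 179.6]
contact_force: [0.3, 0.1, 1.4]
gripper_width: 0.0484
```

```bash
python3 -m inch '[{"x":0.02,"y":0,"z":0.1,"yaw":0}]';python3 -m inch '[{"x":0.02,"y":0,"z":0.08,"yaw":0}]'
python3 - <<'E'
from h import *
print(r.get_state()["contact_force"])
im,d=r.capture("scene");im=cv2.cvtColor(im,cv2.COLOR_RGB2BGR);cv2.imwrite("pics/scene8.png",im);W=cloud("scene",d)
hsv=cv2.cvtColor(im,cv2.COLOR_BGR2HSV)
k=(hsv[...,2]<95)&(np.hypot(W[...,0]-.569,W[...,1]+.028)<.045)&(W[...,2]>.034)&(W[...,2]<.066);p=W[k]
A=np.c_[p[:,:2]-[.5705,-.0267],np.ones(len(p))]
c,*_=np.linalg.lstsq(A,p[:,2],rcond=None)
for _ in range(4):
    e=A@c-p[:,2];g=abs(e)<.003;c,*_=np.linalg.lstsq(A[g],p[g,2],rcond=None)
print(len(p),"plane",c.round(3),g.sum(),p[g].min(0).round(4),p[g].max(0).round(4))
E
```

```text
time_s: 16.35
tcp_pos: [0.5699, -0.0265, 0.0592]
eef_rot: [179.9, 0.4, 179.6]
contact_force: [-0.0, -1.0, 1.0]
gripper_width: 0.0487
time_s: 16.43
tcp_pos: [0.5699, -0.0265, 0.0575]
eef_rot: [179.9, 0.4, 179.6]
contact_force: [-5.0, 0.0, 23.5]
gripper_width: 0.0484
[-4.99943244  0.0254545  23.54185989]
210 plane [-0.157  0.039  0.048] 133 [ 0.5598 -0.0553  0.0412] [6.00e-01 3.00e-04 5.32e-02]
```

The ring now lies level across y with its gap side raised, so both tongues are under it. Back off, open and re-measure.

```bash
python3 -m inch '[{"x":0,"y":0,"z":-0.6,"yaw":0},{"x":0,"y":0,"z":-0.8,"yaw":0},{"x":0,"y":0,"z":-0.4,"yaw":0}]'; python3 -m inch '[{"x":0,"y":0,"z":0,"yaw":0},{"x":0,"y":0,"z":0,"yaw":0},{"x":0,"y":0,"z":0,"yaw":0},{"x":0,"y":0,"z":0,"yaw":0},{"x":0,"y":0,"z":0,"yaw":0}]' 1
python3 - <<'E'
from h import *
im,d=r.capture("scene");im=cv2.cvtColor(im,cv2.COLOR_RGB2BGR);cv2.imwrite("pics/scene9.png",im);W=cloud("scene",d)
hsv=cv2.cvtColor(im,cv2.COLOR_BGR2HSV)
k=(hsv[...,2]<95)&(np.hypot(W[...,0]-.569,W[...,1]+.028)<.045)&(W[...,2]>.034)&(W[...,2]<.064);p=W[k]
A=np.c_[p[:,:2]-[.5705,-.0267],np.ones(len(p))]
c,*_=np.linalg.lstsq(A,p[:,2],rcond=None)
for _ in range(4):
    e=A@c-p[:,2];g=abs(e)<.003;c,*_=np.linalg.lstsq(A[g],p[g,2],rcond=None)
print(len(p),"plane",c.round(3),g.sum(),p[g].min(0).round(4),p[g].max(0).round(4))
im=im[180:270,205:325];cv2.imwrite("pics/c9.png",cv2.resize(im,(800,600),interpolation=cv2.INTER_CUBIC))
E
```

```text
time_s: 16.73
tcp_pos: [0.5674, -0.0266, 0.1009]
eef_rot: [180.0, 0.1, 179.6]
contact_force: [0.2, -0.4, 0.3]
gripper_width: 0.0486
time_s: 17.15
tcp_pos: [0.5673, -0.026, 0.1002]
eef_rot: [179.9, 0.1, 179.5]
contact_force: [0.6, 0.4, 0.3]
gripper_width: 0.0761
221 plane [-0.052 -0.001  0.047] 203 [ 0.5367 -0.058   0.0429] [0.6001 0.0045 0.05  ]
```

View pics/c9.png

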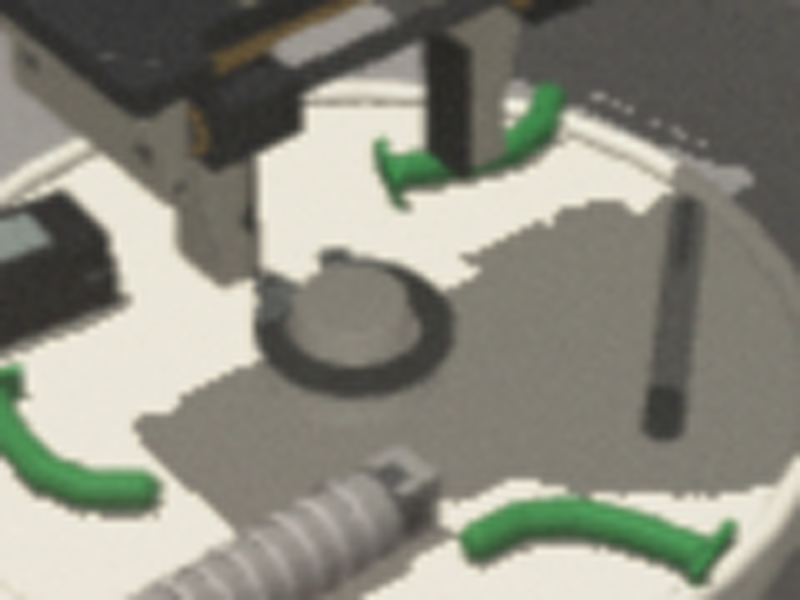

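The ring now sits nearly level on the tongues, with its top 6 mm above where it started, so it is freed. The fingers straddle it and the supplies look untouched. Next I grip its ±y sides.

```bash
python3 -m inch '[{"x":-0.05,"y":0,"z":0,"yaw":0},{"x":0,"y":-0.04,"z":0.7,"yaw":0},{"x":0,"y":0,"z":0.6,"yaw":0},{"x":0,"y":0,"z":0.4,"yaw":0}]' 1; python3 -m inch '[{"x":0,"y":0,"z":0.15,"yaw":0},{"x":0,"y":0,"z":0,"yaw":0}]'
```

```text
time_s: 17.53
tcp_pos: [0.5702, -0.0267, 0.0574]
eef_rot: [179.9, 0.3, 179.6]
contact_force: [0.3, -0.4, -0.2]
gripper_width: 0.0879
time_s: 17.7
tcp_pos: [0.5687, -0.0271, 0.0507]
eef_rot: [179.9, 0.0, 179.5]
contact_force: [-0.8, -0.7, 0.7]
gripper_width: 0.0876
```

```bash
python3 -m inch '[{"x":0,"y":0,"z":0.13,"yaw":0},{"x":0,"y":0,"z":0,"yaw":0}]'; python3 -m inch '[{"x":0,"y":0,"z":0,"yaw":0},{"x":0,"y":0,"z":0.02,"yaw":0},{"x":0,"y":0,"z":0,"yaw":0},{"x":0,"y":0,"z":0.02,"yaw":0},{"x":0,"y":0,"z":0,"yaw":0}]' 0.2 15; python3 -m inch '[{"x":0,"y":0,"z":0,"yaw":0}]'
```

```text
time_s: 17.87
tcp_pos: [0.5689, -0.0271, 0.0473]
eef_rot: [179.9, 0.0, 179.6]
contact_force: [0.5, -0.2, -0.4]
gripper_width: 0.0878
time_s: 18.28
tcp_pos: [0.5705, -0.0265, 0.0484]
eef_rot: [179.9, 0.2, 179.6]
contact_force: [-0.7, -0.2, 0.7]
gripper_width: 0.0611
time_s: 18.37
tcp_pos: [0.5706, -0.0265, 0.0486]
eef_rot: [179.9, 0.3, 179.6]
contact_force: [0.6, -0.3, -0.7]
gripper_width: 0.0613
```

```bash
python3 -m inch '[{"x":0,"y":0,"z":-0.2,"yaw":0},{"x":0,"y":0,"z":-0.3,"yaw":0}]' -1 20; python3 -m inch '[{"x":0,"y":0,"z":-0.4,"yaw":0},{"x":0,"y":0,"z":-0.6,"yaw":0},{"x":0,"y":0,"z":-0.8,"yaw":0}]'
```

```text
time_s: 18.53
tcp_pos: [0.5702, -0.0266, 0.0607]
eef_rot: [179.9, 0.2, 179.6]
contact_force: [1.4, -0.2, -0.6]
gripper_width: 0.0611
time_s: 18.78
tcp_pos: [0.5681, -0.0272, 0.1067]
eef_rot: [180.0, -0.1, 179.5]
contact_force: [0.1, 0.2, 0.6]
gripper_width: 0.0611
```

```bash
python3 -m inch '[{"x":0,"y":0.5,"z":-0.8,"yaw":0},{"x":0.3,"y":0.8,"z":-0.2,"yaw":0},{"x":0.4,"y":1,"z":0,"yaw":0},{"x":0.4,"y":1,"z":0,"yaw":0},{"x":0.4,"y":1,"z":0,"yaw":0}]';python3 -m inch '[{"x":0.4,"y":1,"z":0,"yaw":0},{"x":0.4,"y":1,"z":0,"yaw":0},{"x":0.4,"y":1,"z":0,"yaw":0},{"x":0.4,"y":1,"z":0,"yaw":0},{"x":0.3,"y":1,"z":0,"yaw":0}]';python3 -m inch '[{"x":0.3,"y":0.8,"z":0,"yaw":0},{"x":0.2,"y":0.6,"z":0,"yaw":0},{"x":0,"y":0.4,"z":0,"yaw":0},{"x":0,"y":0,"z":0,"yaw":0}]'
```

```text
time_s: 19.2
tcp_pos: [0.5335, 0.0801, 0.1433]
eef_rot: [179.9, 0.4, 179.2]
contact_force: [0.9, 0.8, -0.6]
gripper_width: 0.061
time_s: 19.62
tcp_pos: [0.4841, 0.2105, 0.1499]
eef_rot: [179.7, 0.6, 179.1]
contact_force: [1.5, 0.2, -0.6]
gripper_width: 0.0611
time_s: 19.95
tcp_pos: [0.4701, 0.2619, 0.1548]
eef_rot: [179.6, 0.8, 179.4]
contact_force: [0.9, 0.5, 0.4]
gripper_width: 0.0609
```

```bash
python3 -m inch '[{"x":0.1,"y":0.9,"z":0.5,"yaw":0},{"x":0.1,"y":0.7,"z":1,"yaw":0},{"x":0,"y":0,"z":1,"yaw":0},{"x":0,"y":0,"z":1,"yaw":0},{"x":0,"y":0,"z":0.5,"yaw":0}]';python3 -m inch '[{"x":0,"y":0,"z":0.1,"yaw":0},{"x":0,"y":0,"z":0,"yaw":0}]'
```

```text
time_s: 20.37
tcp_pos: [0.4709, 0.3056, 0.0595]
eef_rot: [179.1, 1.2, 179.4]
contact_force: [-0.8, -0.8, -0.1]
gripper_width: 0.0614
time_s: 20.53
tcp_pos: [0.4704, 0.3029, 0.0543]
eef_rot: [179.3, 1.0, 179.3]
contact_force: [0.5, -0.2, 0.3]
gripper_width: 0.0607
```

```bash
python3 -m inch '[{"x":0.2,"y":0.1,"z":0.5,"yaw":0},{"x":0,"y":0,"z":0.4,"yaw":0},{"x":0,"y":0,"z":0,"yaw":0}]';python3 -m inch '[{"x":0,"y":0,"z":0.2,"yaw":0},{"x":0,"y":0,"z":0.0,"yaw":0}]'
```

```text
time_s: 20.78
tcp_pos: [0.4678, 0.3054, 0.034]
eef_rot: [179.2, 1.2, 179.3]
contact_force: [-0.2, 0.0, -0.1]
gripper_width: 0.0612
time_s: 20.95
tcp_pos: [0.4689, 0.3056, 0.0302]
eef_rot: [179.1, 1.2, 179.3]
contact_force: [-0.1, 0.2, -1.0]
gripper_width: 0.061
```

```bash
python3 -m inch '[{"x":0,"y":0,"z":0.25,"yaw":0},{"x":0,"y":0,"z":0.15,"yaw":0},{"x":0,"y":0,"z":0,"yaw":0}]';python3 -m inch '[{"x":0,"y":0,"z":0.1,"yaw":0},{"x":0,"y":0,"z":0.05,"yaw":0}]'
```

```text
time_s: 21.2
tcp_pos: [0.4703, 0.3064, 0.021]
eef_rot: [179.0, 1.3, 179.2]
contact_force: [-0.6, -0.0, -0.7]
gripper_width: 0.0611
time_s: 21.37
tcp_pos: [0.4706, 0.3066, 0.0173]
eef_rot: [179.0, 1.4, 179.3]
contact_force: [1.6, -0.2, -0.8]
gripper_width: 0.0612
```

```bash
python3 -m inch '[{"x":0,"y":0,"z":0.06,"yaw":0},{"x":0,"y":0,"z":0.02,"yaw":0}]'; python3 -m inch '[{"x":0,"y":0,"z":0,"yaw":0},{"x":0,"y":0,"z":0,"yaw":0},{"x":0,"y":0,"z":0,"yaw":0},{"x":0,"y":0,"z":0,"yaw":0},{"x":0,"y":0,"z":0,"yaw":0}]' 0.75; python3 -m inch '[{"x":0,"y":0,"z":-0.3,"yaw":0},{"x":0,"y":0,"z":-0.6,"yaw":0},{"x":0,"y":0,"z":-1,"yaw":0},{"x":0,"y":0,"z":-1,"yaw":0},{"x":0,"y":0,"z":-1,"yaw":0}]';python3 -m inch '[{"x":1,"y":0,"z":-1,"yaw":0},{"x":1,"y":0,"z":-1,"yaw":0},{"x":0,"y":0,"z":-1,"yaw":0},{"x":0,"y":0,"z":-0.5,"yaw":0},{"x":0,"y":0,"z":0,"yaw":0}]'
python3 - <<'E'
from h import *
ims={}
for n in("scene","top"):
    im,d=r.capture(n);ims[n]=cv2.cvtColor(im,cv2.COLOR_RGB2BGR);cv2.imwrite(f"pics/{n}F.png",ims[n]);np.save(f"pics/{n}Fd.npy",d)
W=cloud("scene",np.load("pics/sceneFd.npy"));hsv=cv2.cvtColor(ims["scene"],cv2.COLOR_BGR2HSV)
k=(np.hypot(W[...,0]-.467,W[...,1]-.306)<.06);p=W[k];print("tray interior z pct",np.nanpercentile(p[:,2],[5,50,95,99]).round(4))
s=(abs(W[...,0]-.457)<.03)&(abs(W[...,1]+.313)<.03)&(W[...,2]>.145)&(W[...,2]<.2);print("handle",np.median(W[s],0).round(4),s.sum())
s0=ims["scene"]
o=[cv2.resize(s0[135:205,280:390],(400,255),interpolation=cv2.INTER_CUBIC),cv2.resize(s0[180:295,70:190],(400,383))[:255] if 0 else cv2.resize(s0[190:300,70:175],(400,255),interpolation=cv2.INTER_CUBIC)]
cv2.imwrite("pics/cF.png",np.vstack([np.hstack(o),np.hstack([cv2.resize(s0[185:300,175:345],(400,300)),cv2.resize(ims["top"],(400,300))])]))
E
```

```text
time_s: 21.53
tcp_pos: [0.4707, 0.3066, 0.015]
eef_rot: [179.0, 1.4, 179.3]
contact_force: [-0.5, -0.4, 3.1]
gripper_width: 0.061
time_s: 21.95
tcp_pos: [0.471, 0.3073, 0.0154]
eef_rot: [179.0, 1.4, 179.3]
contact_force: [0.0, -0.6, -0.3]
gripper_width: 0.0762
time_s: 22.37
tcp_pos: [0.4656, 0.3019, 0.1119]
eef_rot: [179.5, 0.9, 179.2]
contact_force: [0.9, 0.1, 0.2]
gripper_width: 0.0767
time_s: 22.78
tcp_pos: [0.4133, 0.3021, 0.2112]
eef_rot: [179.1, 1.3, 179.2]
contact_force: [0.6, 0.2, 0.8]
gripper_width: 0.0767
tray interior z pct [0.0019 0.292  0.4114 0.4195]
handle [ 0.4605 -0.3169  0.1569] 109
```

View pics/cF.png

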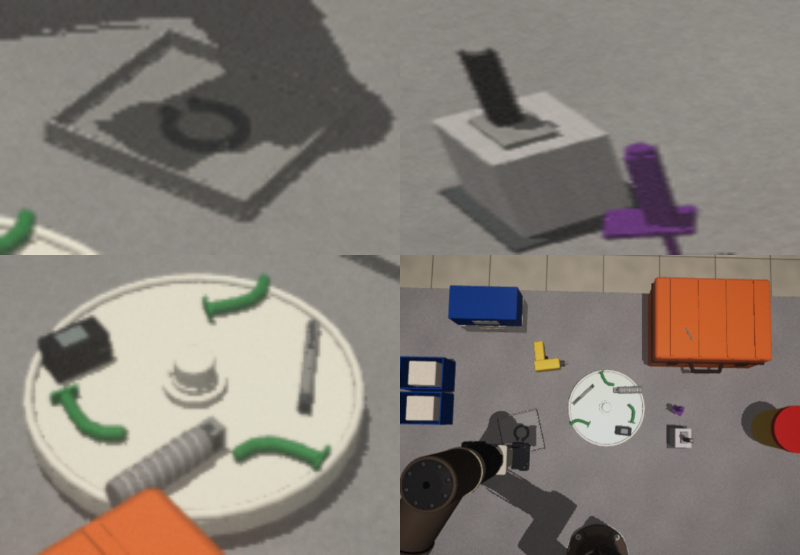

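The ring lies flat in the tray (view 1, around (205,122)), the turntable is empty of the ring and the supplies look the same. The pick looks slightly more leaning than at the start, so I check that numerically.

Run:
```python
from h import *
for t in("0","7","F"):
    im=cv2.imread(f"pics/scene{t}.png");W=cloud("scene",np.load(f"pics/scene{t}d.npy"))
    v=cv2.cvtColor(im,cv2.COLOR_BGR2HSV)[...,2]
    k=(v<60)&(abs(W[...,0]-.457)<.035)&(abs(W[...,1]+.313)<.035)&(W[...,2]>.085)&(W[...,2]<.17)
    k[:,:75]=0;ys,xs=np.nonzero(k);rows=[(y,xs[ys==y].mean()) for y in np.unique(ys) if (ys==y).sum()>3]
    a=np.polyfit(*np.array(rows).T,1);s=(W[...,2]>.15)&k
    print(t,"rows",rows[0][0],rows[-1][0],"slope dx/dy",a[0].round(3),"x at top/bottom",np.polyval(a,[rows[0][0],rows[-1][0]]).round(1),"z98",np.percentile(W[k][:,2],98).round(4))
    c=(abs(W[...,0]-.457)<.05)&(abs(W[...,1]+.313)<.05)
    q=W[c&(W[...,2]>.0865)&(W[...,2]<.098)&(v>60)];print("  collar top z",len(q),np.percentile(q[:,2],[10,50,90]).round(4),np.linalg.lstsq(np.c_[q[:,:2]-q[:,:2].mean(0),np.ones(len(q))],q[:,2],rcond=None)[0].round(3),q.mean(0).round(4))
a,b=proj("scene",[.455,-.313,.16]),proj("scene",[.455,-.313,.09]);print("vertical",((a-b)[0]/(a-b)[1]).round(3))
h=cv2.absdiff(cv2.imread("pics/scene0.png"),cv2.imread("pics/sceneF.png"))
for n,p in(("ox",None),):pass
g=[cv2.inRange(cv2.cvtColor(cv2.imread(f"pics/scene{t}.png"),cv2.COLOR_BGR2HSV),(50,100,40),(80,255,255)) for t in"0F"]
for m in g: print("green",[tuple(np.round(x,1)) for x,s in zip(cv2.connectedComponentsWithStats(m)[3],cv2.connectedComponentsWithStats(m)[2]) if 40<s[4]<5000])
```

```text
0 rows 212 243 slope dx/dy 0.243 x at top/bottom [91.6 99.2] z98 0.1603
  collar top z 195 [0.0876 0.0899 0.0915] [-0.013 -0.001  0.09 ] [ 0.4677 -0.3139  0.0898]
7 rows 214 243 slope dx/dy 0.255 x at top/bottom [90.3 97.7] z98 0.1598
  collar top z 202 [0.0878 0.0899 0.0915] [-0.016 -0.008  0.09 ] [ 0.4677 -0.3172  0.0898]
F rows 213 243 slope dx/dy 0.257 x at top/bottom [90.1 97.8] z98 0.1596
  collar top z 201 [0.0875 0.0898 0.0916] [-0.023  0.002  0.09 ] [ 0.4677 -0.3175  0.0897]
vertical 0.254
green [(np.float64(276.8), np.float64(201.0)), (np.float64(211.0), np.float64(246.9)), (np.float64(295.1), np.float64(258.9))]
green [(np.float64(277.0), np.float64(200.9)), (np.float64(210.6), np.float64(246.7)), (np.float64(295.4), np.float64(258.9))]
```

The pick hangs upright with its collar flat on the rim (z 0.090, as at the start) and the airways have not moved, so I hand in.

```bash
python3 -c "
from plant import r
S=r.get_state();print(S['time_s'],S['tcp_pos'],S['contact_force']);print(r.close_job())"
```

```text
22.8833 [0.41302766 0.30153688 0.20859332] [ 0.51092358  1.07356033 -0.98196282]
the job is handed in; nothing more can be done
None
```

The split ring is off the turntable and lying flat in the steel tray, and the pick is back in its stand. I handed the job in at 22.9 s of the 72 s allowed.

**What I did**
- I took the black pick and felt its foot down onto the deck, meeting about 4 N. The foot's underside turned out to be about 54 mm below the collar.
- I slid the foot under the -y lug and levered the ring up over the tongues with about 9 N at most.
- I put the pick back in its stand.
- After levering, the ring was jammed about 20° askew. Before gripping it, I pressed it down onto the tongues with the open fingertips; the force briefly reached 23 N.
- It then sat nearly level, 6 mm above its starting height. I took that to mean both tongues had sprung back under it, then lifted it by its sides and laid it in the tray.

**Last checks**
- **Pick:** it hangs upright with its collar flat on the rim. It sits about 3 mm to one side of where it started, within the slot's play.
- **Supplies:** the three airways are within 0.4 pixel of their starting positions. I checked the other supplies and the purple pick only by eye, and they look untouched.
- **Ring:** I judged that it lies flat from the final picture only. The depth check over the tray failed because the arm was in the way.
- **Gripper:** it is clear of everything.

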